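# Mount a mirror blank on the edging spindle

## Robot

A 6-joint arm with a two-finger parallel gripper is mounted at the origin on the work surface. World frame = base frame: x ahead of the robot, y to its left, z up, the work surface at z = 0. Lengths are in m, angles in rad, forces in N, time in s.
With the tool pointing down it reaches from about 0.25 to 0.775 m from the base axis. Payload 4 kg.
Tool frame: the origin (TCP) lies midway between the tips of the shut fingers; the grasp point (between the pads) lies 19 mm behind it; z points along the fingers, x is the direction in which the jaws open and shut, and the axes are right-handed (so a half turn about z gives the same grasp; the last joint's range is limited). The gripper opens to 94 mm and grips with 3 to 60 N. Pads are 16 mm wide; open, the fingers measure 119 mm over their backs; the gripper's body (75 mm by 177 mm) begins 78 mm behind the grasp point.
Start: joints at [1.168, 0.087, 1.371, -0, 1.684, -0.103], TCP at [0.162, 0.525, 0.206] pointing down, gripper open.
Joint ranges: [-3.1, 3.1], [-0.76, 2.03], [0.27, 2.55], [-1.08, 4.22], [0.17, 2.65], [-2.57, 2.57]. Speed limits (rad/s): [2.79, 2.79, 3.14, 3.14, 3.14, 3.14].

## Interface

Orientations are given as [roll, pitch, yaw] about the fixed x, y, z axes, in that order (R = Rz(yaw) Ry(pitch) Rx(roll)).
In Python, from bench import robot, eyes, close_job gives the robot as it stands.
- The arm moves only by the shell command python3 -m jog 'ROWS'. ROWS is JSON, a list of rows, each a list of 3 entries, a list of its own where there are three numbers: the turn, a rotation vector about the tool's x, y, z in degrees, then the shift along the tool's x, y, z in mm, then the closure, from -1 (fully open) to 1 (shut). In form: [[[wx, wy, wz], [x, y, z], claw], ...]. A call has 1 to 5 rows; each row is the pose to reach, as a shift and turn from the pose commanded when the call began, along the tool's axes at that moment; what a row does not reach only later rows make up. A row lasts 1/10 s, in which the tool goes at most 50 mm and 8.59 degrees, less where a joint would pass 70% of its speed; a pose out of reach is approached as far as the arm can. A call with a gripper value outside its range is refused whole. The fingers move at their own pace and stop on an object; the grip force is fixed at half the most. Time passes only in rows, so rows that repeat a pose let the fingers close. It gives the time, the measured TCP pose, the force and the opening at its end, in the units of the state.
- robot.get_obs(): the state, without advancing time (a new reading comes with each control period).
- eyes.snapshot(name): name is "scene" or "top" or "wrist"; returns (picture, depth): 384x512x3 uint8, red, green, blue; 384x512 float32, m along the optical axis (not along the pixel's ray), 0 where there is no reading.
- eyes.camera_params(name): a dict with "mtx" (3x3 intrinsics, pixels), "world_to_cam" (4x4, takes a point from world to camera coordinates). Camera axes: x right, y up, looking along -z (the intrinsics and any distortion apply to the point x, -y, -z); pixel columns grow to the right and rows downward; lengths in m; the calibration is good to about 2 mm. The wrist camera is an equidistant fisheye: a pixel r from the principal point sees the ray r / f radians off the axis. A picture is of the moment at which its call begins: read the wrist's pose just before it. camera_params takes no time and is no camera call; for the wrist camera it gives the pose at the moment of the call.
- close_job(): hands the job in, once; it reports no verdict.
The state is a dict: "time": time; "joint_positions": joint angles; "qvel": joint speeds; "joint_torque": joint torques, N m; "tool_pos": TCP position; "ee_rot": TCP orientation; "wrist_force": force on the tool from outside, world axes, zero at the start; "wrist_torque": the same for the moment, N m; "width": finger opening in m.
Only numpy, scipy, OpenCV 4.12 (cv2) and the standard library are available. Lean on these libraries where they do the work, as an engineer would, in place of code of your own. Each camera call takes 0.05 s, during which the arm holds its last target. There are 200 camera calls.

## Task

Set up the edging spindle for the holed mirror blank: stack on its post all the aluminium spacer rings that are on the table, then the glass blank, then the rubber washer and last the brass clamp collar, each lying flat on the one before; the washer and the collar are somewhere in the three lidded tins, so lift lids to find them. Only when the collar is on, press the treadle fully down to its stop to lock the spindle and let it spring back. Leave every tin with a lid properly seated on it, the brass plug in its tin, and the other things on the bench where they are.

Things in the scene. Friction and masses are not known exactly. Their poses are not given: they have to be found in the camera images.
- seat (a point): Spindle of the fixed edging unit: centre of the flat top of its steel shoulder (38 mm diameter, 70 mm above the table), where the first part rests; z up. A fixed upright 12 mm post rises 62 mm from here (top 6 mm tapered). Shoulder stands 18 mm above a green housing, 130 mm square, centred here, on a base plate 12 mm thick. Frame turns with the unit; the treadle is 150 mm along its -y.
- spacer0_mid (a point): Bare aluminium spacer ring, 50 mm outside diameter, 16 mm bore, 8 mm thick, 60 g, lying flat on the table in front of the tins (one to three such rings are present; None if absent). Point: its centre, half-way up; z along its axis. Both faces are alike.
- spacer1_mid (a point): Bare aluminium spacer ring, 50 mm outside diameter, 16 mm bore, 8 mm thick, 60 g, lying flat on the table in front of the tins (one to three such rings are present; None if absent). Point: its centre, half-way up; z along its axis. Both faces are alike.
- spacer2_mid (a point): Bare aluminium spacer ring, 50 mm outside diameter, 16 mm bore, 8 mm thick, 60 g, lying flat on the table in front of the tins (one to three such rings are present; None if absent). Point: its centre, half-way up; z along its axis. Both faces are alike.
- blank_mid (a point): Mirror blank: pale greenish glass disc, 62 mm diameter, 10 mm thick, with a 16 mm centre hole, 70 g, lying flat on the table among the spacers. Point: its centre, half-way up; z along its axis. Both faces alike.
- washer_mid (a point): Black rubber washer, 36 mm outside diameter, 16 mm bore, 8 mm thick, 20 g, rigid enough to grip; lies flat on the floor of one of the three closed tins. Point: its centre, half-way up; z along its axis.
- collar_mid (a point): Brass clamp collar: a plain smooth ring, 32 mm outside diameter, 16 mm bore, 16 mm tall, 60 g (it slides on, no thread); stands on the floor of another of the tins. Point: its centre, half-way up; z along its axis.
- plug: Solid brass plug without a hole (32 mm diameter, 12 mm tall, with an 18 mm diameter, 8 mm tall nose on top), in the remaining tin; not needed, leave it there. Origin at the centre of its underside.
- tin0_rim (a point): One of three identical round steel tins fixed to the table: 108 mm outside diameter, 100 mm inside, 36 mm tall, inner floor 4 mm above the table. Point: centre of its mouth, at rim height. What is in which tin differs from start to start.
- tin1_rim (a point): One of three identical round steel tins fixed to the table: 108 mm outside diameter, 100 mm inside, 36 mm tall, inner floor 4 mm above the table. Point: centre of its mouth, at rim height. What is in which tin differs from start to start.
- tin2_rim (a point): One of three identical round steel tins fixed to the table: 108 mm outside diameter, 100 mm inside, 36 mm tall, inner floor 4 mm above the table. Point: centre of its mouth, at rim height. What is in which tin differs from start to start.
- lid0_knob (a point): One of three identical loose steel lids, 110 g, each fits any tin: disc 112 mm diameter, 5 mm thick, rests on the rim; boss below it 88 mm diameter, 6 mm deep, goes inside the tin with 6 mm play; black knob on top 22 mm diameter, 22 mm tall. Point: middle of the knob, 16 mm above the disc's underside (52 mm above the table on a tin, 22 mm when the lid lies on the table). z up.
- lid1_knob (a point): One of three identical loose steel lids, 110 g, each fits any tin: disc 112 mm diameter, 5 mm thick, rests on the rim; boss below it 88 mm diameter, 6 mm deep, goes inside the tin with 6 mm play; black knob on top 22 mm diameter, 22 mm tall. Point: middle of the knob, 16 mm above the disc's underside (52 mm above the table on a tin, 22 mm when the lid lies on the table). z up.
- lid2_knob (a point): One of three identical loose steel lids, 110 g, each fits any tin: disc 112 mm diameter, 5 mm thick, rests on the rim; boss below it 88 mm diameter, 6 mm deep, goes inside the tin with 6 mm play; black knob on top 22 mm diameter, 22 mm tall. Point: middle of the knob, 16 mm above the disc's underside (52 mm above the table on a tin, 22 mm when the lid lies on the table). z up.
- treadle (a joint): Angle of the sprung treadle plate, rad: 0 released (plate slopes up towards the robot at 0.3 rad), growing as it is pressed down, 0.3 at its stop (plate level). At the pad it takes about 4 N to start and 13 N at the stop; it springs back when let go.
- treadle_pad (a point): Where to press the treadle: top of its black rubber tread (70 x 62 mm, on a plate 135 x 70 mm), 110 mm from the hinge on the robot's side. Moves with the plate: about 75 mm above the table released, 43 mm at the stop.
- treadle_hinge (a point): Hinge axis of the treadle, 36 mm above the table; the plate runs from here towards the robot along -x of the frame of the spindle point.
- adapter: Bystander: dark steel flanged tube adapter, 80 mm diameter, 55 mm tall, behind the tins.
- lap: Bystander: plaster lap with a black grooved face, 122 mm diameter, 27 mm tall, behind the tins.
- case: Bystander: black spectacle case, 70 x 160 x 36 mm, in front of the treadle to the right.
- pen: Bystander: white marker pen, 130 mm long, 12 mm thick, lying crosswise just in front of the edging unit.
- driver: Bystander: screwdriver, 180 mm long, to the left of the tins.
Not all that is in view belongs to the job. Leave any blue look-alike of the part that bears spacer0_mid alone.

How it is judged:
By the outcome, as a careful person would: the job done as asked, in the order asked, and still so for the second after the job is handed in, with the robot touching nothing.
Of spacer0, spacer1, spacer2 only 1 to 3 are there at a start; the rules pass over those that are not, and their reading is None.
At some moment in a run one of spacer0, spacer1, spacer2, blank may be knocked a few centimetres aside while the robot is not near it.
It also fails if it takes over 210 s, if anything falls off the work surface, if the arm or the gripper's body presses on something with over 40 N, if the wrist force passes 120 N, or if a joint passes its speed limit or range.

## Working session

There is one attempt and no reset: what is moved stays moved. The work goes in short steps, Python scripts to look and compute and a shell command to move; the robot and the scene stay as the last step left them, time stands still between calls to the robot, and variables do not carry over. Pictures are saved under pics/ and viewed, about 12 in all and at most 16, crops included, and the job is handed in when it is done.

```bash
ls; mkdir -p pics; python3 - <<'E'
from bench import robot, eyes
import cv2, numpy as np
print({k:np.round(v,3).tolist() for k,v in robot.get_obs().items()})
for n in ("scene","top"):
    p,d=eyes.snapshot(n); cv2.imwrite(f"pics/{n}0.png",cv2.resize(p[:,:,::-1],None,fx=1.5,fy=1.5)); np.savez(f"{n}0.npz",p=p,d=d)
    c=eyes.camera_params(n); print(n,{k:np.round(v,3).tolist() if not isinstance(v,str) else v for k,v in c.items()}, (d>0).mean())
E
```

```text
pics
{'time': 0.0, 'joint_positions': [1.168, 0.088, 1.372, 0.0, 1.684, -0.103], 'qvel': [-0.0, -0.0, -0.001, 0.002, 0.001, -0.001], 'joint_torque': [-0.002, -34.017, -30.243, 0.072, 0.033, -0.0], 'tool_pos': [0.162, 0.525, 0.204], 'ee_rot': [-3.141, 0.002, 1.271], 'wrist_force': [-0.101, 0.019, 0.001], 'wrist_torque': [0.01, 0.014, 0.023], 'width': 0.094}
scene {'mtx': [[417.916, 0.0, 258.677], [0.0, 417.916, 188.844], [0.0, 0.0, 1.0]], 'world_to_cam': [[0.556, 0.831, -0.002, -0.34], [-0.613, 0.411, 0.675, 0.275], [0.562, -0.374, 0.738, -1.48], [0.0, 0.0, 0.0, 1.0]]} 0.9959920247395834
top {'mtx': [[495.768, 0.0, 253.978], [0.0, 495.768, 193.449], [0.0, 0.0, 1.0]], 'world_to_cam': [[-0.019, -1.0, -0.014, 0.066], [0.982, -0.021, 0.188, -0.557], [-0.189, -0.01, 0.982, -1.453], [0.0, 0.0, 0.0, 1.0]]} 0.99609375
```

View pics/top0.png

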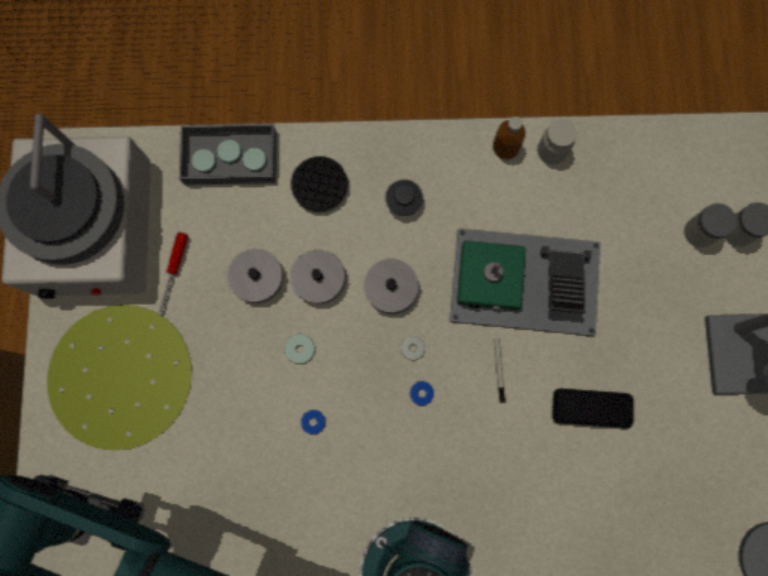

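View pics/scene0.png

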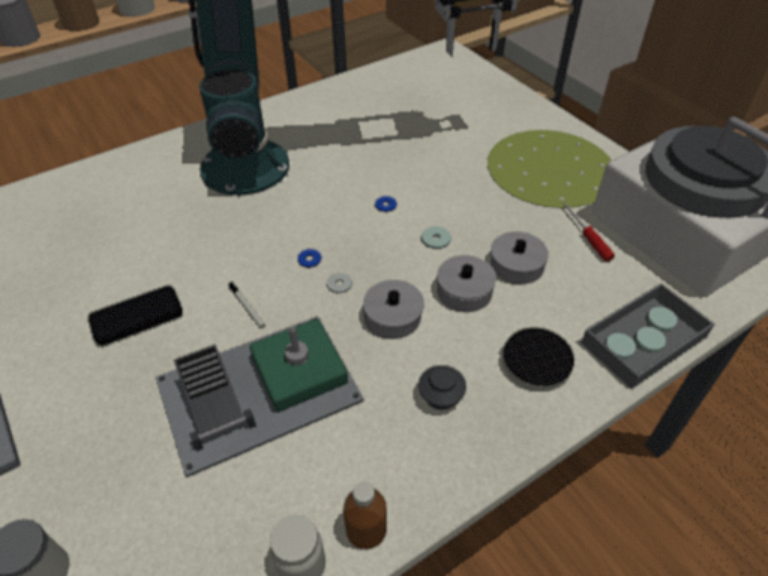

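The top view (at 1.5x) shows:
- Three lidded tins at (256,275), (319,276) and (391,286).
- The pale green blank at (300,348).
- One bare aluminium ring at (413,348).
- Two blue look-alike rings at (421,393) and (313,422).
- The spindle at (494,271) and the treadle at (567,285).

The ring candidates are the grey one at (413,348) and the two blue ones. The grey one is the spacer. The blank is the greenish disc on the table, not one of those in the tray. I'll measure these and enlarge a crop to confirm.

```bash
cat > h.py <<'E'
from bench import robot, eyes
import cv2, numpy as np
from scipy.spatial.transform import Rotation as R
def ray(n,uv,c=None):
    c=c or eyes.camera_params(n); K=np.array(c["mtx"]); T=np.array(c["world_to_cam"])
    x=(uv[0]-K[0,2])/K[0,0]; y=(uv[1]-K[1,2])/K[1,1]
    if n=="wrist":
        r=np.hypot(x,y); s=np.sin(r)/r if r>1e-9 else 1
        v=np.array([x*s,-y*s,-np.cos(r)])
    else: v=np.array([x,-y,-1.])
    return -T[:3,:3].T@T[:3,3], T[:3,:3].T@v
def plane(n,uv,z,c=None):
    o,v=ray(n,uv,c); return o+v*(z-o[2])/v[2]
def proj(n,P,c=None):
    c=c or eyes.camera_params(n); K=np.array(c["mtx"]); T=np.array(c["world_to_cam"])
    q=T[:3,:3]@np.array(P)+T[:3,3]; x,y,z=q[0],-q[1],-q[2]
    if n=="wrist":
        t=np.arctan2(np.hypot(x,y),z); h=np.hypot(x,y)+1e-12; x,y=x/h*t,y/h*t
    else: x,y=x/z,y/z
    return np.array([K[0,0]*x+K[0,2],K[1,1]*y+K[1,2]])
def blobs(mask,amin=15):
    cs,_=cv2.findContours(mask.astype(np.uint8),cv2.RETR_EXTERNAL,cv2.CHAIN_APPROX_NONE)
    return [(cv2.contourArea(c),*[np.round(a,2) for a in (cv2.fitEllipse(c) if len(c)>4 else (c.mean(axis=(0,1)),0,0))]) for c in cs if cv2.contourArea(c)>=amin]
E
python3 - <<'E'
from h import *
for n in ("top","scene"):
    z=np.load(n+"0.npz"); p=z["p"]; hsv=cv2.cvtColor(p,cv2.COLOR_RGB2HSV); g=p.max(2).astype(int)
    c=eyes.camera_params(n)
    if n=="top": rois=dict(tinA=(171,183,.041),tinB=(213,184,.041),tinC=(261,190,.041),blank=(200,232,.01),spacer=(275,232,.008),seat=(329,181,.07),pad=(378,195,.075))
    else: rois=dict(tinA=(346,168,.041),tinB=(311,184,.041),tinC=(262,200,.041),blank=(290.5,158,.01),spacer=(226,188,.008),seat=(197,233,.07),pad=(136,250,.075))
    for k,(u,v,h) in rois.items():
        print(n,k,np.round(plane(n,(u,v),h,c),4),p[int(v),int(u)],hsv[int(v)+2,int(u)-6])
z=np.load("top0.npz");p=z["p"]
a=cv2.resize(p[205:265,180:300,::-1],None,fx=5,fy=5,interpolation=cv2.INTER_CUBIC)
b=cv2.resize(p[150:225,300:405,::-1],(600,428),interpolation=cv2.INTER_CUBIC)
z=np.load("scene0.npz");
cv2.imwrite("pics/crop1.png",np.hstack([cv2.resize(np.vstack([a,b]),None,fx=.8,fy=.8)]))
E
```

```text
top tinA [0.5985 0.3101 0.041 ] [25 21 25] [  0  18 113]
top tinB [0.5926 0.1805 0.041 ] [17 18 21] [  9  16 110]
top tinC [0.5706 0.0332 0.041 ] [31 28 30] [ 11  19 108]
top blank [0.4486 0.224  0.01  ] [146 138 119] [ 64  28 145]
top spacer [ 0.4442 -0.0073  0.008 ] [133 129 107] [ 22  20 138]
top seat [ 0.5881 -0.1721  0.07  ] [42 38 37] [26 26 79]
top pad [ 0.5412 -0.3151  0.075 ] [25 24 18] [165  19  27]
scene tinA [0.6044 0.3128 0.041 ] [33 33 33] [170   6 120]
scene tinB [0.5975 0.1872 0.041 ] [2 7 3] [  0   6 121]
scene tinC [0.5699 0.0383 0.041 ] [14 10 11] [ 10   8 100]
scene blank [0.4539 0.2242 0.01  ] [133 136 127] [ 75  33 153]
scene spacer [ 0.4494 -0.0068  0.008 ] [162 160 146] [ 53   7 145]
scene seat [ 0.5904 -0.1697  0.07  ] [59 59 60] [  0   4 114]
scene pad [ 0.5575 -0.3151  0.075 ] [33 32 34] [90  6 46]
```

View pics/crop1.png

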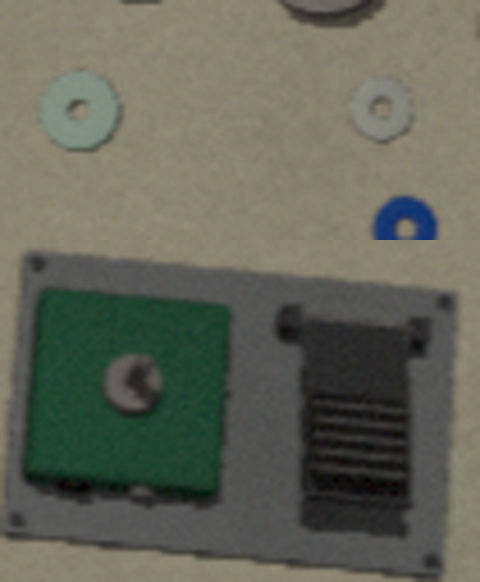

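The crop confirms the choices: the ring at crop (381,110) is bare grey with a bore and the blank is the pale green disc with a hole. The unit is turned by only about -4°. Next I align the tool to yaw 0, so tool x = world x and tool y = -world y, and go above the spacer.

```bash
python3 -m jog '[[[0,0,8.5],[0,0,0],-1],[[0,0,17],[0,0,0],-1],[[0,0,25.5],[0,0,0],-1],[[0,0,34],[0,0,0],-1],[[0,0,42.5],[0,0,0],-1]]'
python3 -m jog '[[[0,0,8.5],[0,0,0],-1],[[0,0,17],[0,0,0],-1],[[0,0,25.5],[0,0,0],-1],[[0,0,30.3],[0,0,0],-1],[[0,0,30.3],[0,0,0],-1]]'
python3 -m jog '[[[0,0,0],[23,43,0],-1],[[0,0,0],[46,86,0],-1],[[0,0,0],[69,129,0],-1],[[0,0,0],[92,172,0],-1],[[0,0,0],[115,215,0],-1]]'
python3 -m jog '[[[0,0,0],[23,43,0],-1],[[0,0,0],[46,86,0],-1],[[0,0,0],[69,129,0],-1],[[0,0,0],[92,172,0],-1],[[0,0,0],[115,215,0],-1]]'
python3 -m jog '[[[0,0,0],[23,43,0],-1],[[0,0,0],[46,86,0],-1],[[0,0,0],[55,102,0],-1],[[0,0,0],[55,102,0],-1]]'
python3 - <<'E'
from h import *
print({k:np.round(v,4).tolist() for k,v in robot.get_obs().items() if k in("time","tool_pos","ee_rot","joint_positions")})
c=eyes.camera_params("wrist"); p,d=eyes.snapshot("wrist"); T=np.array(c["world_to_cam"])
print(np.round(c["mtx"],2).tolist(),np.round(-T[:3,:3].T@T[:3,3],3),np.round(T[:3,:3],3).tolist())
np.savez("w1.npz",p=p,d=d)
cv2.imwrite("pics/w1.png",cv2.resize(p[:,:,::-1],None,fx=1.5,fy=1.5))
E
```

```text
time: 0.6
tool_pos: [0.1623, 0.5252, 0.2048]
ee_rot: [3.141, 0.001, 0.523]
wrist_force: [0.6, 0.0, -0.3]
width: 0.0942
time: 1.1
tool_pos: [0.1623, 0.5252, 0.2049]
ee_rot: [3.141, 0.0, 0.001]
wrist_force: [0.2, -0.8, 0.1]
width: 0.0938
time: 1.6
tool_pos: [0.2778, 0.3088, 0.2053]
ee_rot: [3.142, -0.0, 0.003]
wrist_force: [0.7, -0.1, 0.4]
width: 0.0941
time: 2.1
tool_pos: [0.393, 0.0937, 0.2055]
ee_rot: [-3.141, -0.001, 0.002]
wrist_force: [0.8, 0.3, 0.9]
width: 0.094
time: 2.5
tool_pos: [0.4481, -0.0086, 0.2047]
ee_rot: [3.142, 0.002, -0.002]
wrist_force: [0.0, 0.3, -0.6]
width: 0.0941
{'time': 2.5, 'joint_positions': [-0.1456, -0.1407, 1.5948, -0.0003, 1.689, -0.1433], 'tool_pos': [0.4481, -0.0086, 0.2047], 'ee_rot': [3.1415, 0.0015, -0.0024]}
[[297.32, 0.0, 259.23], [0.0, 297.32, 193.87], [0.0, 0.0, 1.0]] [0.448 0.072 0.383] [[1.0, -0.002, -0.001], [0.002, 0.96, -0.279], [0.002, 0.279, 0.96]]
```

View pics/w1.png

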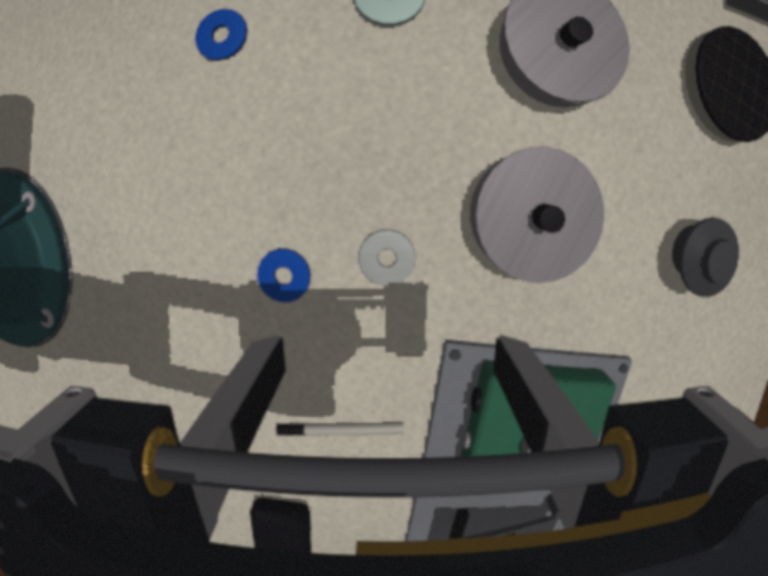

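The wrist view shows the grey spacer at (387,257), lids at (540,214) and (566,44), the blue ring at (284,275) and the pen at (340,429). I'll refine these numerically with masks.

```bash
cat >> h.py <<'E'
def disc(p,uv,tol=22,rad=60,k=None):
    """ellipse of the patch of even colour around uv (colour taken at uv+k)"""
    lab=cv2.cvtColor(cv2.GaussianBlur(p,(3,3),0),cv2.COLOR_RGB2LAB).astype(int)
    u,v=uv; s=k or (0,0); ref=np.median(lab[int(v+s[1])-1:int(v+s[1])+2,int(u+s[0])-1:int(u+s[0])+2].reshape(-1,3),0)
    dd=np.abs(lab-ref)*np.array([.5,2,2]); m=(dd.max(2)<tol).astype(np.uint8)
    _,l=cv2.connectedComponents(m); m=(l==l[int(v+s[1]),int(u+s[0])]).astype(np.uint8)
    c=max(cv2.findContours(m,cv2.RETR_EXTERNAL,cv2.CHAIN_APPROX_NONE)[0],key=cv2.contourArea)
    h=cv2.convexHull(c); return cv2.fitEllipse(h)
E
python3 - <<'E'
from h import *
L=dict(top=dict(tinA=(171,183,.041,-8,4),tinB=(213,184,.041,-8,4),tinC=(261,190,.041,-8,5),blank=(200,232,.01,-6,0),spacer=(275,232,.008,5,0),blue1=(281,262,.008,5,1)),
scene=dict(tinA=(346,168,.041,-10,3),tinB=(311,184,.041,-8,3),tinC=(262,200,.041,-8,5),blank=(290.5,158,.01,-6,2),spacer=(226,188,.008,6,0),blue1=(206,172,.008,5,0)),
wrist=dict(tinC=(360,143,.041,10,-20),spacer=(258,171,.008,12,0),blue1=(189,183,.008,0,-11),tinB=(377,29,.041,5,20)))
W={k:eyes.camera_params(k) for k in L}
for n,f in (("top","top0"),("scene","scene0"),("wrist","w1")):
    p=np.load(f+".npz")["p"]
    for k,(u,v,h,a,b) in L[n].items():
        for t in (10,16):
            try:
                e=disc(p,(u,v),t,k=(a,b)); q=plane(n,e[0],h,W[n]); print(n,k,t,np.round(e[0],1),np.round(e[1],1),np.round(q,4))
            except Exception as x: print(n,k,t,"fail")
E
```

```text
top tinA 10 [169.1 182.7] [34.3 36.8] [0.5994 0.3159 0.041 ]
top tinA 16 [191.6 185. ] [49.9 85.2] [0.5908 0.2465 0.041 ]
top tinB 10 [210.9 183.3] [34.2 36.7] [0.5949 0.1871 0.041 ]
top tinB 16 [191.6 185. ] [49.9 85.2] [0.5908 0.2465 0.041 ]
top tinC 10 [260.1 189.5] [34.7 36.5] [0.5721 0.036  0.041 ]
top tinC 16 [261.4 191.9] [39.3 43.2] [0.5646 0.0321 0.041 ]
top blank 10 [198.9 231.7] [18.8 20.5] [0.4496 0.2275 0.01  ]
top blank 16 [293.4 221.6] [379.6 609.8] [ 0.4751 -0.0649  0.01  ]
top spacer 10 [273.7 231.4] [20.5 22. ] [ 0.4461 -0.0033  0.008 ]
top spacer 16 [300.8 221.3] [366.3 635.1] [ 0.4757 -0.0881  0.008 ]
top blue1 10 [280.8 261.8] [13.2 13.6] [ 0.3529 -0.0227  0.008 ]
top blue1 16 [280.9 261.7] [13.7 14.2] [ 0.3529 -0.0228  0.008 ]
scene tinA 10 [346.3 167.1] [25.2 38.3] [0.6018 0.3161 0.041 ]
scene tinA 16 [326.3 181. ] [46.  83.7] [0.6126 0.2307 0.041 ]
scene tinB 10 [311.2 184.1] [27.8 40.4] [0.5983 0.1873 0.041 ]
scene tinB 16 [326.3 181. ] [45.7 83.7] [0.6127 0.2307 0.041 ]
scene tinC 10 [262.1 201.7] [29.9 41.2] [0.5752 0.0352 0.041 ]
scene tinC 16 [260.6 206.5
[... 260 characters left out ...]
 214. ] [355.9 580.3] [ 0.5243 -0.0697  0.008 ]
scene blue1 10 [205.7 171.6] [ 9.2 12.9] [ 0.3574 -0.0232  0.008 ]
scene blue1 16 [205.8 171.6] [ 9.5 13.1] [ 0.3574 -0.0231  0.008 ]
wrist tinC 10 [359.9 142.7] [84.1 91.2] [0.5675 0.0381 0.041 ]
wrist tinC 16 [354.9 143.4] [92.7 98.7] [0.5612 0.0371 0.041 ]
wrist spacer 10 [257.5 171.2] [39.2 39.5] [ 0.4447 -0.0048  0.008 ]
wrist spacer 16 [275.3 101. ] [432.9 573.4] [0.467  0.0851 0.008 ]
wrist blue1 10 [189.  181.1] [26.6 33.7] [ 0.354  -0.0175  0.008 ]
wrist blue1 16 [189. 181.] [27.1 33.7] [ 0.354  -0.0173  0.008 ]
wrist tinB 10 [377.8  24. ] [74.6 93.3] [0.5895 0.1866 0.041 ]
wrist tinB 16 [372.   31.1] [89.3 97.6] [0.5814 0.1761 0.041 ]
```

```bash
python3 -m jog '[[[0,0,0],[-3,-4,45],-1],[[0,0,0],[-3,-4,90],-1],[[0,0,0],[-3,-4,130],-1],[[0,0,0],[-3,-4,145],-1],[[0,0,0],[-3,-4,145],-1]]'
cat > look.py <<'E'
from h import *
import sys
# look.py name u v -> save wrist picture, optional
o=robot.get_obs(); c=eyes.camera_params("wrist"); p,d=eyes.snapshot("wrist")
import pickle; pickle.dump((o,c,p,d),open(sys.argv[1]+".pkl","wb"))
print(round(o["time"],2),np.round(o["tool_pos"],4),np.round(o["ee_rot"],3),np.round(o["wrist_force"],1),round(float(o["width"]),4))
cv2.imwrite(f"pics/{sys.argv[1]}.png",cv2.resize(p[:,:,::-1],None,fx=1.5,fy=1.5))
E
python3 look.py w2
```

```text
time: 3.05
tool_pos: [0.4414, -0.0005, 0.0574]
ee_rot: [-3.14, 0.007, 0.004]
wrist_force: [-1.2, 0.3, 0.7]
width: 0.0937
3.05 [ 0.4414 -0.0005  0.0574] [-3.14   0.007  0.004] [-1.2  0.3  0.7] 0.0937
```

View pics/w2.png

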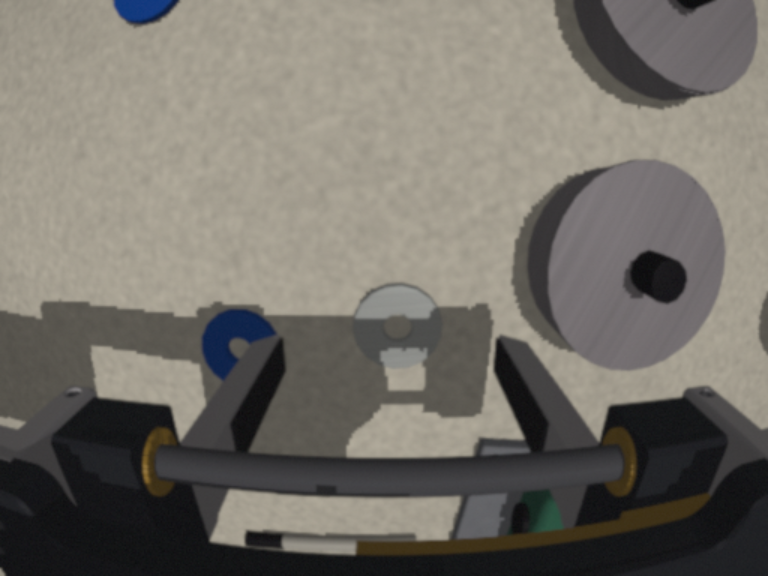

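```bash
python3 -m jog '[[[0,0,0],[0,0,0],-0.5],[[0,0,0],[0,0,0],-0.5]]'; python3 look.py w3; python3 - <<'E'
from h import *
import pickle
for f in("w2","w3"):
    o,c,p,d=pickle.load(open(f+".pkl","rb"))
    print(o["tool_pos"],plane("wrist",(265,217.6),.008,c), plane("wrist",(265,217.6),.008,c)-o["tool_pos"])
E
```

```text
time: 3.3
tool_pos: [0.446, -0.0021, 0.0625]
ee_rot: [3.141, -0.004, 0.001]
wrist_force: [0.3, 0.9, 0.2]
width: 0.0812
3.3 [ 0.446  -0.0021  0.0625] [ 3.141e+00 -4.000e-03  1.000e-03] [0.3 0.9 0.2] 0.0812
[ 0.44141902 -0.00049276  0.05744175] [ 0.44557016 -0.00591834  0.008     ] [ 0.00415114 -0.00542558 -0.04944175]
[ 0.4460133  -0.00209868  0.06252035] [ 0.4508333  -0.00958234  0.008     ] [ 0.00482    -0.00748367 -0.05452035]
```

```bash
for i in 1 2 3; do python3 -m jog '[[[0,0,0],[0,0,0],-0.5],[[0,0,0],[0,0,0],-0.5]]' | tr '\n' ' '; python3 - <<'E'
from h import *
o=robot.get_obs();print(np.round(o["joint_positions"],4),np.round(o["tool_pos"],4),np.round(o["qvel"],3)); T=np.array(eyes.camera_params("wrist")["world_to_cam"]);print(-T[:3,:3].T@T[:3,3])
E
done; python3 look.py w4; python3 look.py w5;python3 - <<'E'
from h import *
import pickle
for f in("w2","w3","w4","w5"):
    o,c,p,d=pickle.load(open(f+".pkl","rb"))
    try:
        hsv=cv2.cvtColor(p,cv2.COLOR_RGB2HSV)
        b=((hsv[...,0]>105)&(hsv[...,0]<125)&(hsv[...,1]>120)).astype(np.uint8);m=cv2.moments(b[190:260,100:200]);print(f,o["tool_pos"],m["m10"]/m["m00"],m["m01"]/m["m00"])
    except Exception as e: print(e)
E
```

```text
time: 3.55 tool_pos: [0.4451, -0.0025, 0.0612] ee_rot: [3.141, -0.001, 0.0] wrist_force: [0.2, 0.6, -0.4] width: 0.0705 [-1.3320e-01 -7.2800e-02  1.8237e+00  1.0000e-04  1.3893e+00 -1.3350e-01] [ 0.4451 -0.0025  0.0612] [-0.001  0.005  0.005 -0.001 -0.001 -0.001]
[0.44458927 0.07849147 0.2395173 ]
time: 3.75 tool_pos: [0.4447, -0.0025, 0.0605] ee_rot: [-3.142, -0.0, 0.0] wrist_force: [0.1, 0.1, -0.0] width: 0.0703 [-1.3320e-01 -7.2200e-02  1.8244e+00  1.0000e-04  1.3892e+00 -1.3350e-01] [ 0.4447 -0.0025  0.0605] [-0.     0.003  0.002 -0.002 -0.001 -0.001]
[0.44438958 0.07846477 0.23887062]
time: 3.95 tool_pos: [0.4446, -0.0024, 0.0604] ee_rot: [-3.141, 0.0, 0.0] wrist_force: [0.2, 0.6, -0.8] width: 0.0705 [-1.3320e-01 -7.2100e-02  1.8246e+00  1.0000e-04  1.3892e+00 -1.3350e-01] [ 0.4446 -0.0024  0.0604] [ 0.001 -0.001 -0.     0.002 -0.     0.   ]
[0.44435296 0.07850069 0.23873435]
3.95 [ 0.4446 -0.0024  0.0604] [-3.141  0.     0.   ] [ 0.2  0.6 -0.8] 0.0705
4.0 [ 0.4446 -0.0024  0.0604] [-3.141  0.     0.   ] [-0.5  0.5 -1. ] 0.0704
w2 [ 0.44141902 -0.00049276  0.05744175] 53.68705035971223 34.64118705035971
w3 [ 0.4460133  -0.00209868  0.06252035] 53.713914174252274 36.07802340702211
w4 [ 0.44460229 -0.00241714  0.06040622] 56.7250427837992 38.229891614375354
w5 [ 0.44462556 -0.00239439  0.06040662] 56.737201365187715 38.20534698521047
```

```bash
python3 - <<'E'
from h import *
import pickle
for f in("w2","w5"):
    o,c,p,d=pickle.load(open(f+".pkl","rb"))
    q=proj("wrist",(.4456,-.0059,.008),c); print(f,q)
    q=q.astype(int); lab=cv2.cvtColor(p,cv2.COLOR_RGB2LAB).astype(int); 
    bb=cv2.GaussianBlur(lab[...,2].astype(np.float32),(5,5),0)
    w=bb[q[1]-40:q[1]+40,q[0]-45:q[0]+45]
    print(w[40,::5].astype(int), w[::5,40].astype(int))
    for th in (131,132,133,134):
        r=[x for x in blobs(w<th,200)]; print(th,[(x[0],x[1]+q-[45,40],x[2],np.round(plane("wrist",x[1]+q-[45,40],.008,c),4)) for x in r])
E
```

```text
w2 [265.03667773 217.57923104]
[132 132 132 130 128 129 128 130 132 132 132 129 129 128 128 131 132 132] [136 136 135 130 129 130 129 132 132 131 128 129 129 129 136 136]
131 [(2479.5, array([264.46, 216.95]), array([53.84, 58.75]), array([ 0.4451, -0.0054,  0.008 ]))]
132 [(2637.5, array([264.62, 217.08]), array([55.24, 60.99]), array([ 0.4453, -0.0055,  0.008 ]))]
133 [(4623.0, array([264.81, 226.36]), array([69.61, 98.34]), array([ 0.4455, -0.0137,  0.008 ]))]
134 [(4787.0, array([265.  , 225.85]), array([69.83, 99.14]), array([ 0.4456, -0.0132,  0.008 ]))]
w5 [260.73387902 214.0218722 ]
[132 132 132 131 128 128 128 129 132 132 132 130 128 129 129 131 132 132] [136 136 135 129 130 130 129 133 132 133 129 129 129 130 135 136]
131 [(2442.0, array([260.34, 213.63]), array([53.76, 57.92]), array([ 0.4453, -0.0056,  0.008 ]))]
132 [(2580.5, array([260.38, 213.78]), array([55.06, 59.8 ]), array([ 0.4453, -0.0057,  0.008 ]))]
133 [(4648.0, array([259.67, 223.93]), array([70.01, 96.83]), array([ 0.4447, -0.0147,  0.008 ]))]
134 [(4822.0, array([260.04, 223.32]), array([70.02, 97.7 ]), array([ 0.445 , -0.0142,  0.008 ]))]
```

```bash
python3 -m jog '[[[0,0,0],[1,3,20],-0.5],[[0,0,0],[1,3,40],-0.5],[[0,0,0],[1,3,50],-0.5],[[0,0,0],[1,3,54],-0.5],[[0,0,0],[1,3,57],-0.5]]' | tail -5
python3 -m jog '[[[0,0,0],[0,0,0],-0.5],[[0,0,0],[0,0,0],-0.5],[[0,0,0],[0,0,0],-0.5]]' 
python3 -m jog '[[[0,0,0],[0,0,0],1],[[0,0,0],[0,0,0],1],[[0,0,0],[0,0,0],1],[[0,0,0],[0,0,0],1],[[0,0,0],[0,0,0],1]]'
python3 -m jog '[[[0,0,0],[0,0,0],1],[[0,0,0],[0,0,0],1],[[0,0,0],[0,0,-20],1],[[0,0,0],[0,0,-60],1],[[0,0,0],[0,0,-90],1]]'
```

```text
time: 4.55
tool_pos: [0.4458, -0.0054, 0.0035]
ee_rot: [-3.142, -0.0, 0.0]
wrist_force: [-0.1, -0.1, -0.2]
width: 0.0703
time: 4.85
tool_pos: [0.4463, -0.0055, 0.0042]
ee_rot: [3.141, -0.002, 0.0]
wrist_force: [-0.7, 0.7, 0.4]
width: 0.0706
time: 5.35
tool_pos: [0.4457, -0.0054, 0.0036]
ee_rot: [-3.142, -0.0, 0.0]
wrist_force: [0.1, 0.4, 0.6]
width: 0.0481
time: 5.85
tool_pos: [0.4456, -0.0054, 0.0946]
ee_rot: [-3.142, -0.0, 0.0]
wrist_force: [0.5, 0.3, -0.4]
width: 0.0477
```

```bash
python3 -m jog '[[[0,0,0],[0,0,-40],1],[[0,0,0],[0,0,-75],1],[[0,0,0],[20,35,-75],1],[[0,0,0],[40,70,-75],1],[[0,0,0],[60,110,-75],1]]' |tail -1
python3 -m jog '[[[0,0,0],[20,35,0],1],[[0,0,0],[40,70,0],1],[[0,0,0],[60,105,0],1],[[0,0,0],[75,135,0],1],[[0,0,0],[83,155,0],1]]' |tail -1
python3 -m jog '[[[0,0,0],[0,0,0],1],[[0,0,0],[0,0,0],1],[[0,0,0],[0,0,0],1],[[0,0,0],[0,0,0],1],[[0,0,0],[0,0,0],1]]'
python3 look.py s1
```

```text
width: 0.0479
width: 0.0484
time: 7.35
tool_pos: [0.5887, -0.2694, 0.1689]
ee_rot: [3.142, -0.0, 0.001]
wrist_force: [-0.4, -0.4, 0.1]
width: 0.0482
7.35 [ 0.5887 -0.2694  0.1689] [ 3.142e+00 -0.000e+00  1.000e-03] [-0.4 -0.4  0.1] 0.0482
```

View pics/s1.png

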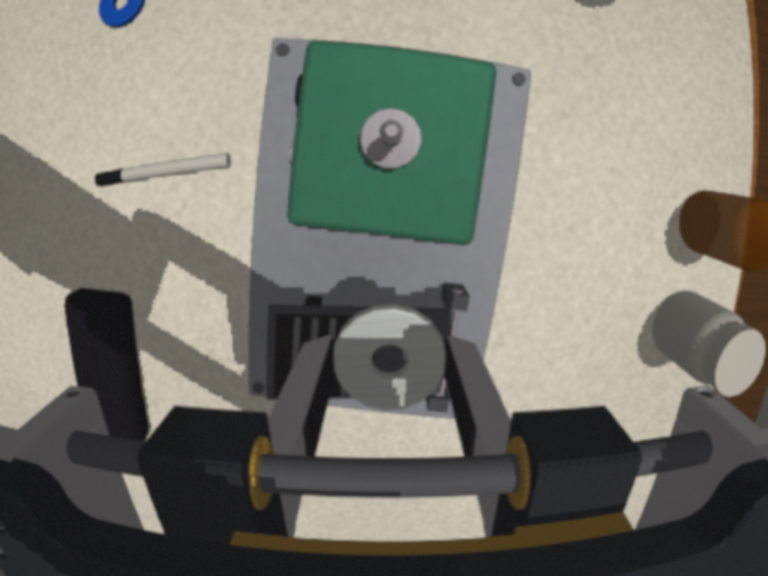

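The ring is held level with its bore at (389,358). The shoulder is at (390,138) and the post tip at (392,130). I'll compute the offset.

```bash
cat > off.py <<'E'
from h import *
import pickle,sys
f=sys.argv[1]; zt=float(sys.argv[2])  # height of held part's top rel. to TCP
o,c,p,d=pickle.load(open(f+".pkl","rb")); t=np.array(o["tool_pos"])
hsv=cv2.cvtColor(p,cv2.COLOR_RGB2HSV)
# green housing mask, its holes = shoulder
g=((hsv[...,0]>60)&(hsv[...,0]<95)&(hsv[...,1]>90)).astype(np.uint8)
cs,hi=cv2.findContours(g,cv2.RETR_CCOMP,cv2.CHAIN_APPROX_NONE)
i=max([k for k in range(len(cs)) if hi[0][k][3]>=0],key=lambda k:cv2.contourArea(cs[k]))
e=cv2.fitEllipse(cs[i]); print("shoulder",np.round(e,1) if 0 else e, plane("wrist",e[0],.07,c))
b=max(range(len(cs)),key=lambda k:cv2.contourArea(cs[k])); r=cv2.minAreaRect(cs[b])
q=np.array([plane("wrist",x,.052,c)[:2] for x in cv2.boxPoints(r)]); print("housing centre",q.mean(0),"edges",np.degrees(np.arctan2(*(np.roll(q,-1,0)-q).T[::-1])),np.linalg.norm(np.roll(q,-1,0)-q,axis=1))
for a in sys.argv[3:]:
    u,v,z=map(float,a.split(",")); P=plane("wrist",(u/1.5,v/1.5),z if z>0 else t[2]+zt,c); print(a,P,P-t)
E
python3 off.py s1 0.0044 392,130,0.132 389,358,0 389.5,357,0
python3 - <<'E'
from h import *
import pickle
o,c,p,d=pickle.load(open("s1.pkl","rb")); 
print(d[int(130/1.5),int(392/1.5)],d[int(150/1.5),int(400/1.5)],d[230,230],d[225,290])
lab=cv2.cvtColor(p,cv2.COLOR_RGB2LAB).astype(int); print(p[238,225:300:3].max(1)); print(p[200:275:3,259].max(1))
E
```

```text
shoulder ((260.02923583984375, 91.80980682373047), (42.763877868652344, 43.83079528808594), 79.04069519042969) [ 0.58909037 -0.17170383  0.07      ]
housing centre [ 0.58891358 -0.17052722] edges [ 82.77992573  -6.69336811 -95.81604876 173.11470889] [0.12689864 0.12662311 0.1273428  0.12974018]
392,130,0.132 [ 0.58981697 -0.17169336  0.132     ] [ 0.00112605  0.09767994 -0.03693478]
389,358,0 [ 0.58851043 -0.26897537  0.17333478] [-0.00018049  0.00039794  0.0044    ]
389.5,357,0 [ 0.58872357 -0.26850191  0.17333478] [3.26482059e-05 8.71399743e-04 4.40000000e-03]
0.20344496 0.265178 0.18896495 0.18703085
[92 93 92 93 92 91 92 89 35 44 43 43 44 44 44 74 91 94 95 95 94 94 94 95
 45]
[ 73  90 164 182 176 174 174 172 166  95  59  44  44  44  44  46  64  84
  97  92  93  92  94  93  98]
```

```bash
python3 -m jog '[[[0,0,0],[0,-40,0],1],[[0,0,0],[1,-75,0],1],[[0,0,0],[1,-90,0],1],[[0,0,0],[1,-97,0],1],[[0,0,0],[1,-97,0],1]]' |tail -1
python3 -m jog '[[[0,0,0],[0,0,0],1],[[0,0,0],[0,0,0],1],[[0,0,0],[0,0,0],1],[[0,0,0],[0,0,10],1],[[0,0,0],[0,0,20],1]]'
python3 -m jog '[[[0,0,0],[0,0,8],1],[[0,0,0],[0,0,15],1],[[0,0,0],[0,0,22],1],[[0,0,0],[0,0,22],1],[[0,0,0],[0,0,22],1]]'
python3 look.py s2
```

```text
width: 0.0487
time: 8.4
tool_pos: [0.5898, -0.1739, 0.1478]
ee_rot: [3.142, -0.0, -0.0]
wrist_force: [0.4, -0.4, -1.3]
width: 0.0483
time: 8.9
tool_pos: [0.5894, -0.1716, 0.1251]
ee_rot: [-3.138, 0.002, 0.001]
wrist_force: [1.0, 5.2, -4.6]
width: 0.0483
8.9 [ 0.5894 -0.1716  0.1251] [-3.138e+00  2.000e-03  1.000e-03] [ 1.   5.2 -4.6] 0.0483
```

View pics/s2.png

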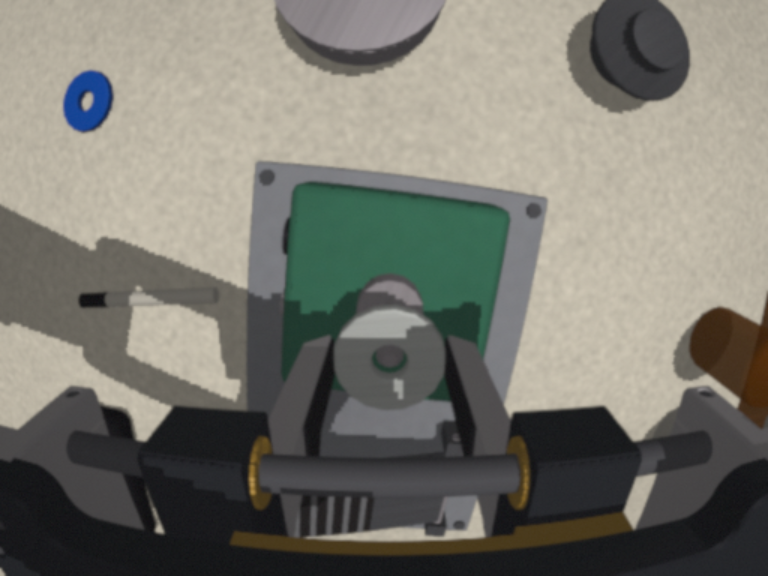

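```bash
python3 -m jog '[[[0,0,0],[0,-1,0],1],[[0,0,0],[0,-1,0],1],[[0,0,0],[0,-1,0],1],[[0,0,0],[0,-1,0],1],[[0,0,0],[0,-1,0],1]]'
python3 -m jog '[[[0,0,0],[0,0,6],1],[[0,0,0],[0,0,12],1],[[0,0,0],[0,0,12],1],[[0,0,0],[0,0,12],1],[[0,0,0],[0,0,12],1]]'
```

```text
time: 9.45
tool_pos: [0.5894, -0.1717, 0.126]
ee_rot: [-3.14, 0.001, 0.001]
wrist_force: [0.5, 5.0, -3.7]
width: 0.0483
time: 9.95
tool_pos: [0.5898, -0.1716, 0.1154]
ee_rot: [-3.14, -0.001, 0.001]
wrist_force: [-0.4, 5.7, -0.7]
width: 0.0482
```

```bash
python3 -m jog '[[[0,0,0],[0,-1.5,0],1],[[0,0,0],[0,-1.5,0],1],[[0,0,0],[0,-1.5,0],1],[[0,0,0],[0,-1.5,0],1],[[0,0,0],[0,-1.5,0],1]]'
python3 -m jog '[[[0,0,0],[0,-1,0],1],[[0,0,0],[0,-1,0],1],[[0,0,0],[0,-1,0],1],[[0,0,0],[0,-1,0],1],[[0,0,0],[0,-1,0],1]]'
```

```text
time: 10.45
tool_pos: [0.5899, -0.1714, 0.1149]
ee_rot: [3.141, -0.001, 0.0]
wrist_force: [-1.3, 2.1, 0.9]
width: 0.0482
time: 10.95
tool_pos: [0.5898, -0.1701, 0.1144]
ee_rot: [3.141, -0.0, 0.0]
wrist_force: [0.2, -0.1, -0.1]
width: 0.0481
```

```bash
python3 -m jog '[[[0,0,0],[0,-1,10],1],[[0,0,0],[0,-1,20],1],[[0,0,0],[0,-1,30],1],[[0,0,0],[0,-1,36],1],[[0,0,0],[0,-1,38],1]]'
python3 -m jog '[[[0,0,0],[0,0,1],1],[[0,0,0],[0,0,1],1],[[0,0,0],[0,0,2],1],[[0,0,0],[0,0,2],1],[[0,0,0],[0,0,2],1]]'
```

```text
time: 11.45
tool_pos: [0.5889, -0.1685, 0.0746]
ee_rot: [-3.141, 0.003, 0.0]
wrist_force: [0.8, -0.8, -0.2]
width: 0.0483
time: 11.95
tool_pos: [0.5899, -0.1689, 0.0748]
ee_rot: [3.141, -0.001, 0.0]
wrist_force: [0.1, -0.1, -0.9]
width: 0.0481
```

```bash
python3 -m jog '[[[0,0,0],[0,0,1],1],[[0,0,0],[0,0,1.5],1],[[0,0,0],[0,0,1.5],1],[[0,0,0],[0,0,1.5],1],[[0,0,0],[0,0,1.5],1]]'
python3 -m jog '[[[0,0,0],[0,0,0],-0.3],[[0,0,0],[0,0,0],-0.3],[[0,0,0],[0,0,0],-0.3],[[0,0,0],[0,0,0],-0.3],[[0,0,0],[0,0,-5],-0.4]]'
python3 -m jog '[[[0,0,0],[0,0,-20],-0.5],[[0,0,0],[0,0,-60],-0.6],[[0,0,0],[0,0,-100],-1],[[0,0,0],[-45,-20,-115],-1],[[0,0,0],[-70,-60,-115],-1]]'
python3 -m jog '[[[0,0,0],[0,-45,0],-1],[[0,0,0],[0,-90,0],-1],[[0,0,0],[0,-135,0],-1],[[0,0,0],[0,-180,0],-1],[[0,0,0],[0,-225,0],-1]]'
python3 -m jog '[[[0,0,0],[-30,-40,0],-1],[[0,0,0],[-50,-70,0],-1],[[0,0,0],[-70,-70,40],-1],[[0,0,0],[-70,-70,80],-0.85],[[0,0,0],[-70,-70,90],-0.85]]'
python3 -m jog '[[[0,0,0],[0,0,0],-0.85],[[0,0,0],[0,0,0],-0.85],[[0,0,0],[0,0,0],-0.85],[[0,0,0],[0,0,0],-0.85],[[0,0,0],[0,0,0],-0.85]]'
python3 look.py b1
python3 - <<'E'
from h import *
p,d=eyes.snapshot("top"); a=cv2.resize(p[150:210,300:360,::-1],(480,480),interpolation=cv2.INTER_CUBIC)
w=cv2.imread("pics/b1.png")
cv2.imwrite("pics/b1s.png",cv2.resize(np.hstack([w,cv2.resize(a,(576,576))]),(800,343)))
E
```

```text
time: 12.45
tool_pos: [0.59, -0.1688, 0.0735]
ee_rot: [3.141, -0.001, 0.0]
wrist_force: [-0.1, 0.3, 3.5]
width: 0.048
time: 12.95
tool_pos: [0.589, -0.1686, 0.0769]
ee_rot: [-3.141, 0.002, 0.0]
wrist_force: [0.6, -0.0, 0.5]
width: 0.0649
time: 13.45
tool_pos: [0.5204, -0.1109, 0.1967]
ee_rot: [3.139, -0.006, -0.004]
wrist_force: [1.4, 0.4, 0.4]
width: 0.093
time: 13.95
tool_pos: [0.5194, 0.1179, 0.1937]
ee_rot: [-3.141, -0.001, 0.0]
wrist_force: [1.3, -0.6, -0.2]
width: 0.0942
time: 14.45
tool_pos: [0.4461, 0.1857, 0.0989]
ee_rot: [3.139, 0.007, 0.002]
wrist_force: [-0.4, -0.5, -0.5]
width: 0.0874
time: 14.95
tool_pos: [0.4505, 0.1861, 0.1042]
ee_rot: [-3.141, -0.002, -0.0]
wrist_force: [-0.1, -0.3, 0.6]
width: 0.0872
14.95 [0.4505 0.1861 0.1042] [-3.141e+00 -2.000e-03 -0.000e+00] [-0.1 -0.3  0.6] 0.0872
```

View pics/b1s.png

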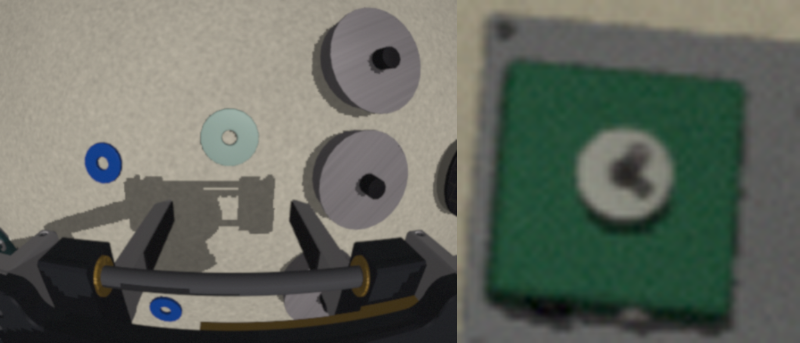

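The spacer is on the shoulder around the post. The blank is in view at raw wrist pixel (220,153), unoccluded.

```bash
python3 - <<'E'
from h import *
import pickle
o,c,p,d=pickle.load(open("b1.pkl","rb")); lab=cv2.cvtColor(p,cv2.COLOR_RGB2LAB); a=cv2.GaussianBlur(lab[...,1].astype(np.float32),(3,3),0)
w=a[110:200,170:275]; print(w[43,::8].astype(int))
for th in (120,122,124): 
    for x in blobs(w<th,300): u=x[1]+[170,110]; print(th,x[0],u,x[2],plane("wrist",u,.01,c),plane("wrist",u,.01,c)-o["tool_pos"])
E
```

```text
[127 127 128 128 127 127 127 120 119 119 127 127 121 119]
120 2217.5 [251.85 155.  ] [49.04 58.77] [0.44365894 0.22533515 0.01      ] [-0.00686197  0.03919272 -0.0942397 ]
122 2567.0 [252.05 153.16] [51.97 65.23] [0.44385217 0.22705986 0.01      ] [-0.00666873  0.04091743 -0.0942397 ]
124 2652.0 [251.88 153.25] [52.48 66.85] [0.44369464 0.22697597 0.01      ] [-0.00682627  0.04083354 -0.0942397 ]
```

```bash
python3 - <<'E'
from h import *
import pickle
o,c,p,d=pickle.load(open("b1.pkl","rb")); lab=cv2.cvtColor(p,cv2.COLOR_RGB2LAB); a=cv2.GaussianBlur(lab[...,1].astype(np.float32),(3,3),0)
w=a[110:200,170:330]
for th in (122,124): 
    for x in blobs(w<th,300): u=x[1]+[170,110]; print(th,x[0],u,x[2],plane("wrist",u,.01,c),plane("wrist",u,.01,c)-o["tool_pos"])
E
```

```text
122 3083.5 [256.61 153.18] [62.26 63.1 ] [0.44806576 0.22703292 0.01      ] [-0.00245514  0.04089048 -0.0942397 ]
124 3218.5 [256.74 153.27] [63.65 64.4 ] [0.44818573 0.22694847 0.01      ] [-0.00233518  0.04080603 -0.0942397 ]
```

```bash
python3 -m jog '[[[0,0,0],[-2,-30,0],-0.85],[[0,0,0],[-2,-41,20],-0.85],[[0,0,0],[-2,-41,40],-0.85],[[0,0,0],[-2,-41,45],-0.85],[[0,0,0],[-2,-41,45],-0.85]]'|tail -1
python3 -m jog '[[[0,0,0],[0,0,0],-0.85],[[0,0,0],[0,0,0],-0.85],[[0,0,0],[0,0,0],-0.85],[[0,0,0],[0,0,0],-0.85],[[0,0,0],[0,0,0],-0.85]]'
python3 look.py b2; python3 - <<'E'
from h import *
import pickle
o,c,p,d=pickle.load(open("b2.pkl","rb")); lab=cv2.cvtColor(p,cv2.COLOR_RGB2LAB); a=cv2.GaussianBlur(lab[...,1].astype(np.float32),(3,3),0)
w=a[150:300,190:330]
for th in (122,124): 
    for x in blobs(w<th,300): u=x[1]+[190,150]; print(th,x[0],u,x[2],plane("wrist",u,.01,c),plane("wrist",u,.01,c)-o["tool_pos"])
E
```

```text
width: 0.087
time: 16.05
tool_pos: [0.4478, 0.2271, 0.0584]
ee_rot: [-3.141, -0.001, 0.0]
wrist_force: [1.2, -1.3, -0.1]
width: 0.0869
16.05 [0.4478 0.2271 0.0584] [-3.141e+00 -1.000e-03  0.000e+00] [ 1.2 -1.3 -0.1] 0.0869
122 3908.0 [259.84 210.26] [68.69 72.45] [0.4480576  0.22834607 0.01      ] [ 0.00026056  0.00123036 -0.04838531]
124 4081.0 [259.86 210.22] [70.4  73.84] [0.44807372 0.22838034 0.01      ] [ 0.00027669  0.00126463 -0.04838531]
```

```bash
python3 -m jog '[[[0,0,0],[0,-1,20],-0.85],[[0,0,0],[0,-1,40],-0.85],[[0,0,0],[0,-1,48],-0.85],[[0,0,0],[0,-1,52],-0.85],[[0,0,0],[0,-1,54],-0.85]]'|tail -1
python3 -m jog '[[[0,0,0],[0,0,0],-0.85],[[0,0,0],[0,0,0],-0.85],[[0,0,0],[0,0,0],-0.85],[[0,0,0],[0,0,0],-0.85]]'
python3 -m jog '[[[0,0,0],[0,0,0],1],[[0,0,0],[0,0,0],1],[[0,0,0],[0,0,0],1],[[0,0,0],[0,0,0],1],[[0,0,0],[0,0,0],1]]'
python3 -m jog '[[[0,0,0],[0,0,0],1],[[0,0,0],[0,0,0],1],[[0,0,0],[0,0,-20],1],[[0,0,0],[0,0,-60],1],[[0,0,0],[0,0,-100],1]]'
python3 -m jog '[[[0,0,0],[0,0,-40],1],[[0,0,0],[0,0,-75],1],[[0,0,0],[10,40,-75],1],[[0,0,0],[20,80,-75],1],[[0,0,0],[30,120,-75],1]]' |tail -1
python3 -m jog '[[[0,0,0],[10,40,0],1],[[0,0,0],[20,80,0],1],[[0,0,0],[30,120,0],1],[[0,0,0],[40,160,0],1],[[0,0,0],[50,200,0],1]]' |tail -1
python3 -m jog '[[[0,0,0],[20,40,0],1],[[0,0,0],[45,60,0],1],[[0,0,0],[61,70,0],1],[[0,0,0],[61,76,0],1],[[0,0,0],[61,76,0],1]]' |tail -1
python3 -m jog '[[[0,0,0],[0,0,0],1],[[0,0,0],[0,0,0],1],[[0,0,0],[0,0,0],1],[[0,0,0],[0,0,0],1],[[0,0,0],[0,0,0],1]]'
python3 look.py b3
```

```text
width: 0.0871
time: 17.0
tool_pos: [0.4479, 0.2283, 0.0045]
ee_rot: [-3.141, -0.001, 0.0]
wrist_force: [-0.1, 0.1, -0.0]
width: 0.0869
time: 17.5
tool_pos: [0.4476, 0.2281, 0.004]
ee_rot: [-3.142, -0.0, 0.0]
wrist_force: [1.5, -0.1, 0.5]
width: 0.0606
time: 18.0
tool_pos: [0.4464, 0.2277, 0.1038]
ee_rot: [3.14, 0.003, 0.0]
wrist_force: [0.4, -0.2, -1.0]
width: 0.0605
width: 0.0607
width: 0.0606
width: 0.0604
time: 20.0
tool_pos: [0.5886, -0.1675, 0.1792]
ee_rot: [-3.142, -0.0, 0.001]
wrist_force: [0.2, 0.9, -1.4]
width: 0.061
20.0 [ 0.5886 -0.1675  0.1792] [-3.142e+00 -0.000e+00  1.000e-03] [ 0.2  0.9 -1.4] 0.061
```

View pics/b3.png

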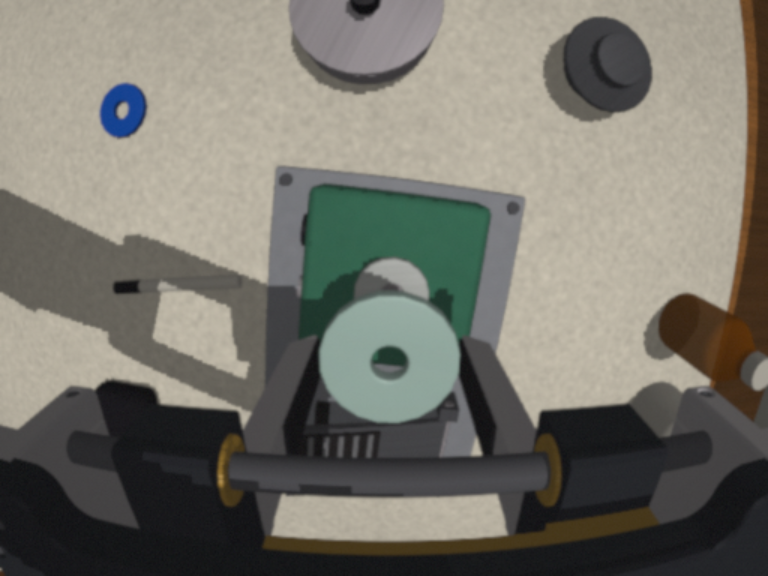

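```bash
cat > held.py <<'E'
from h import *
import pickle,sys
f,ch,lo,zt=sys.argv[1],int(sys.argv[2]),float(sys.argv[3]),float(sys.argv[4])
o,c,p,d=pickle.load(open(f+".pkl","rb")); lab=cv2.cvtColor(p,cv2.COLOR_RGB2LAB); a=cv2.GaussianBlur(lab[...,ch].astype(np.float32),(3,3),0)
w=a[190:290,200:320]; t=np.array(o["tool_pos"])
for x in blobs(w<lo,150): u=x[1]+[200,190]; print(x[0],u,x[2],plane("wrist",u,t[2]+zt,c)-t)
E
python3 held.py b3 1 122 .006;python3 held.py b3 1 120 .006; python3 off.py b3 .006 390,363,0
```

```text
7897.0 [258.84 229.3 ] [ 97.04 120.59] [-0.00050158  0.00764467  0.006     ]
7436.5 [259.16 229.49] [ 95.65 114.54] [-0.00030041  0.00751472  0.006     ]Traceback (most recent call last):
  File "off.py", line 9, in <module>
    i=max([k for k in range(len(cs)) if hi[0][k][3]>=0],key=lambda k:cv2.contourArea(cs[k]))
ValueError: max() iterable argument is empty
```

```bash
python3 - <<'E'
from h import *
import pickle
o,c,p,d=pickle.load(open("b3.pkl","rb")); t=np.array(o["tool_pos"])
g=cv2.GaussianBlur(p,(3,3),0).astype(int); m=((g.min(2)>90)&(g[...,1]>g[...,0]+5))
m[:190]=0; m[290:]=0
cs,hi=cv2.findContours(m.astype(np.uint8),cv2.RETR_CCOMP,cv2.CHAIN_APPROX_NONE)
for k,x in enumerate(cs):
    if cv2.contourArea(x)>60:
        e=cv2.fitEllipse(cv2.convexHull(x)); print(hi[0][k][3],np.round(e[0],2),np.round(e[1],1),plane("wrist",e[0],t[2]+.006,c)-t)
print(p[225:260,260].tolist()[::3])
# predict projection of circle centre
for y in(0,.001,-.001):
  a=np.linspace(0,6.28,60); q=np.array([proj("wrist",(t[0]+.031*np.cos(s),t[1]+y+.031*np.sin(s),t[2]+.006),c) for s in a]); print(y,cv2.fitEllipse(q.astype(np.float32)),q[:,1].min(),q[:,1].max())
E
```

```text
-1 [260.52 236.29] [89.1 97.6] [0.00056583 0.00281141 0.006     ]
7 [259.57 240.82] [22.8 25.8] [-3.40934150e-05 -3.74742124e-04  6.00000000e-03]
[[145, 166, 157], [143, 164, 155], [63, 82, 73], [31, 55, 44], [33, 56, 46], [33, 55, 46], [70, 78, 77], [111, 111, 115], [79, 90, 86], [97, 109, 104], [154, 173, 164], [144, 166, 157]]
0 ((259.6112365722656, 237.2888946533203), (87.41310119628906, 96.5450668334961), 89.76692199707031) 193.6152402469373 280.9949695768072
0.001 ((259.6131286621094, 235.8843994140625), (87.7906494140625, 96.73088073730469), 89.76346588134766) 192.02117348711707 279.7783880347869
-0.001 ((259.609375, 238.68768310546875), (87.03406524658203, 96.3585205078125), 89.77027893066406) 195.20436605736134 282.20511756414544
```

```bash
python3 -m jog '[[[0,0,0],[1,1.3,10],1],[[0,0,0],[1,1.3,20],1],[[0,0,0],[1,1.3,28],1],[[0,0,0],[1,1.3,32],1],[[0,0,0],[1,1.3,32],1]]'|tail -1
python3 -m jog '[[[0,0,0],[0,0,0],1],[[0,0,0],[0,0,4],1],[[0,0,0],[0,0,10],1],[[0,0,0],[0,0,16],1],[[0,0,0],[0,0,20],1]]'
python3 -m jog '[[[0,0,0],[0,0,0],1],[[0,0,0],[0,0,0],1],[[0,0,0],[0,0,0],1],[[0,0,0],[0,0,0],1],[[0,0,0],[0,0,0],1]]'
```

```text
width: 0.0605
time: 21.05
tool_pos: [0.5894, -0.169, 0.1259]
ee_rot: [-3.141, 0.001, 0.0]
wrist_force: [0.9, -0.2, -1.0]
width: 0.0608
time: 21.55
tool_pos: [0.5899, -0.1692, 0.1273]
ee_rot: [3.141, -0.001, 0.0]
wrist_force: [0.2, 0.2, -0.8]
width: 0.0609
```

```bash
python3 -m jog '[[[0,0,0],[0,0,12],1],[[0,0,0],[0,0,24],1],[[0,0,0],[0,0,34],1],[[0,0,0],[0,0,40],1],[[0,0,0],[0,0,43],1]]'|tail -3
python3 -m jog '[[[0,0,0],[0,0,1],1],[[0,0,0],[0,0,1],1],[[0,0,0],[0,0,2],1],[[0,0,0],[0,0,2],1],[[0,0,0],[0,0,2],1]]'
python3 -m jog '[[[0,0,0],[0,0,0.5],1],[[0,0,0],[0,0,0.5],1],[[0,0,0],[0,0,1],1],[[0,0,0],[0,0,1],1],[[0,0,0],[0,0,1],1]]'
```

```text
ee_rot: [-3.141, 0.002, 0.0]
wrist_force: [1.0, -0.3, 0.4]
width: 0.0605
time: 22.55
tool_pos: [0.5899, -0.1692, 0.0823]
ee_rot: [3.141, -0.001, 0.0]
wrist_force: [0.4, 0.3, -1.4]
width: 0.0607
time: 23.05
tool_pos: [0.5899, -0.1692, 0.082]
ee_rot: [3.141, -0.001, 0.0]
wrist_force: [-1.4, 0.6, 5.8]
width: 0.061
```

```bash
python3 -m jog '[[[0,0,0],[0,0,0],-0.5],[[0,0,0],[0,0,0],-0.5],[[0,0,0],[0,0,0],-0.5],[[0,0,0],[0,0,0],-0.5],[[0,0,0],[0,0,-5],-0.6]]'
python3 -m jog '[[[0,0,0],[0,0,-20],-0.6],[[0,0,0],[0,0,-60],-0.6],[[0,0,0],[0,0,-100],-0.6],[[0,0,0],[-10,-40,-130],-0.6],[[0,0,0],[-15,-80,-130],-0.6]]'|tail -1
python3 -m jog '[[[0,0,0],[-5,-45,0],-0.3],[[0,0,0],[-5,-80,20],-0.3],[[0,0,0],[-5,-105,50],-0.3],[[0,0,0],[-5,-113,70],-0.3],[[0,0,0],[-5,-113,80],-0.3]]'|tail -1
python3 -m jog '[[[0,0,0],[0,0,0],-0.3],[[0,0,0],[0,0,0],-0.3],[[0,0,0],[0,0,0],-0.3],[[0,0,0],[0,0,0],-0.3],[[0,0,0],[0,0,0],-0.3]]'
python3 look.py l1
python3 - <<'E'
from h import *
p,d=eyes.snapshot("top"); a=cv2.resize(p[150:210,300:360,::-1],(480,480),interpolation=cv2.INTER_CUBIC)
w=cv2.imread("pics/l1.png")
cv2.imwrite("pics/l1s.png",cv2.resize(np.hstack([w,cv2.resize(a,(576,576))]),(800,343)))
E
```

```text
time: 23.55
tool_pos: [0.589, -0.1689, 0.0848]
ee_rot: [-3.141, 0.002, 0.0]
wrist_force: [0.4, -0.6, 0.3]
width: 0.0739
width: 0.0753
width: 0.0611
time: 25.05
tool_pos: [0.5702, 0.0233, 0.1369]
ee_rot: [3.142, -0.002, -0.0]
wrist_force: [-0.1, -0.4, 0.0]
width: 0.061
25.05 [0.5702 0.0233 0.1369] [ 3.142e+00 -2.000e-03 -0.000e+00] [-0.1 -0.4  0. ] 0.061
```

View pics/l1s.png

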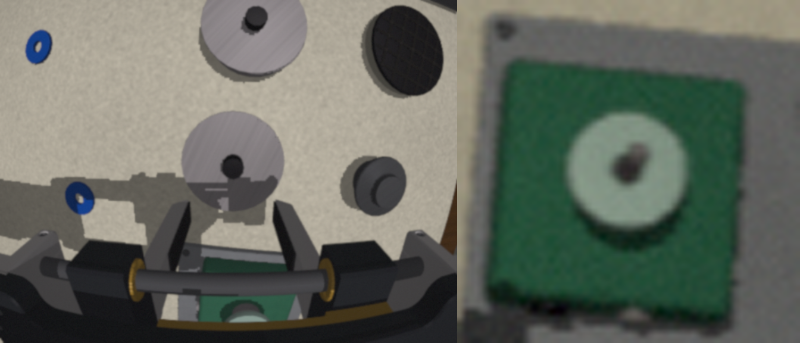

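The blank lies flat on the post above the spacer. The knob of tin C's lid is near raw wrist pixel (261,186).

```bash
cat > knob.py <<'E'
from h import *
import pickle,sys
f,u0,v0=sys.argv[1],int(sys.argv[2]),int(sys.argv[3]); zk=float(sys.argv[4])
o,c,p,d=pickle.load(open(f+".pkl","rb")); t=np.array(o["tool_pos"]); y0=max(v0-35,0);x0=u0-35
w=cv2.GaussianBlur(p,(3,3),0).max(2)[y0:v0+35,x0:u0+35]
for th in (28,35):
    for x in blobs(w<th,60):
        u=x[1]+[x0,y0]; P=plane("wrist",u,zk,c); print(th,x[0],u,x[2],np.round(P,4),np.round(P-t,4))
E
python3 knob.py l1 261 186 .055; python3 knob.py l1 287 20 .055; python3 - <<'E'
from h import *; import pickle
o,c,p,d=pickle.load(open("l1.pkl","rb"))
e=disc(p,(261,160),10); print(e,plane("wrist",e[0],.041,c))
E
```

```text
35 257.5 [259.97 186.67] [18.21 23.52] [0.5708 0.0354 0.055 ] [ 0.0006  0.012  -0.0819]
28 61.0 [282.85  27.81] [ 8.74 16.73] [0.5906 0.1782 0.055 ] [ 0.0204  0.1548 -0.0819]
35 80.5 [283.14  26.93] [11.47 17.55] [0.5908 0.179  0.055 ] [ 0.0207  0.1557 -0.0819]
((260.315185546875, 179.71243286132812), (110.62359619140625, 114.33477020263672), 89.57726287841797) [0.57114795 0.03847944 0.041     ]
```

```bash
python3 -m jog '[[[0,0,0],[1,-13,30],-0.3],[[0,0,0],[1,-13,60],-0.3],[[0,0,0],[1,-13,80],-0.3],[[0,0,0],[1,-13,88],-0.3],[[0,0,0],[1,-13,91],-0.3]]'|tail -3
python3 -m jog '[[[0,0,0],[0,0,0],-0.3],[[0,0,0],[0,0,0],-0.3],[[0,0,0],[0,0,0],1],[[0,0,0],[0,0,0],1],[[0,0,0],[0,0,0],1]]'
python3 -m jog '[[[0,0,0],[0,0,0],1],[[0,0,0],[0,0,0],1],[[0,0,0],[0,0,0],1],[[0,0,0],[0,0,-8],1],[[0,0,0],[0,0,-20],1]]'
python3 -m jog '[[[0,0,0],[0,0,-40],1],[[0,0,0],[-30,-15,-60],1],[[0,0,0],[-75,-32,-60],1],[[0,0,0],[-120,-50,-60],1],[[0,0,0],[-151,-63,-60],1]]'
python3 -m jog '[[[0,0,0],[0,0,0],1],[[0,0,0],[0,0,30],1],[[0,0,0],[0,0,70],1],[[0,0,0],[0,0,95],1],[[0,0,0],[0,0,104],1]]'
python3 -m jog '[[[0,0,0],[0,0,2],1],[[0,0,0],[0,0,4],1],[[0,0,0],[0,0,4],1],[[0,0,0],[0,0,4],1],[[0,0,0],[0,0,4],1]]'
```

```text
ee_rot: [-3.141, 0.002, 0.0]
wrist_force: [0.3, 0.5, -0.4]
width: 0.0613
time: 26.15
tool_pos: [0.571, 0.0368, 0.0456]
ee_rot: [-3.142, -0.001, 0.0]
wrist_force: [0.5, 0.8, 0.1]
width: 0.0406
time: 26.65
tool_pos: [0.5697, 0.0369, 0.0645]
ee_rot: [-3.141, 0.003, 0.0]
wrist_force: [0.1, 0.1, -1.4]
width: 0.0213
time: 27.15
tool_pos: [0.4175, 0.1006, 0.1262]
ee_rot: [-3.141, -0.001, 0.001]
wrist_force: [0.2, 0.0, -1.0]
width: 0.0214
time: 27.65
tool_pos: [0.4184, 0.0993, 0.0188]
ee_rot: [3.141, 0.004, 0.0]
wrist_force: [-0.6, -0.4, -0.9]
width: 0.0212
time: 28.15
tool_pos: [0.4204, 0.0999, 0.018]
ee_rot: [-3.141, -0.002, 0.0]
wrist_force: [-0.1, -0.4, -1.3]
width: 0.0213
```

```bash
python3 -m jog '[[[0,0,0],[0,0,1],1],[[0,0,0],[0,0,2],1],[[0,0,0],[0,0,2.5],1],[[0,0,0],[0,0,2.5],1],[[0,0,0],[0,0,2.5],-0.3]]'
python3 -m jog '[[[0,0,0],[0,0,0],-0.3],[[0,0,0],[0,0,0],-0.3],[[0,0,0],[0,0,0],-0.3],[[0,0,0],[0,0,-30],-0.3],[[0,0,0],[0,0,-70],-0.3]]'|tail -1
python3 -m jog '[[[0,0,0],[0,0,-40],-0.3],[[0,0,0],[40,30,-60],-0.3],[[0,0,0],[80,60,-60],-0.3],[[0,0,0],[120,90,-60],-0.3],[[0,0,0],[150,100,-60],-0.3]]'|tail -1
python3 -m jog '[[[0,0,0],[0,0,0],-0.3],[[0,0,0],[0,0,0],-0.3],[[0,0,0],[0,0,0],-0.3],[[0,0,0],[0,0,0],-0.3],[[0,0,0],[0,0,0],-0.3]]'
python3 look.py t1
```

```text
time: 28.65
tool_pos: [0.4199, 0.0998, 0.0146]
ee_rot: [-3.141, -0.001, 0.0]
wrist_force: [0.2, -0.3, 1.0]
width: 0.0263
width: 0.0609
width: 0.061
time: 30.15
tool_pos: [0.569, 0.0006, 0.1451]
ee_rot: [-3.142, -0.001, 0.001]
wrist_force: [0.4, -0.2, 0.1]
width: 0.0615
30.15 [0.569  0.0006 0.1451] [-3.142e+00 -1.000e-03  1.000e-03] [ 0.4 -0.2  0.1] 0.0615
```

View pics/t1.png

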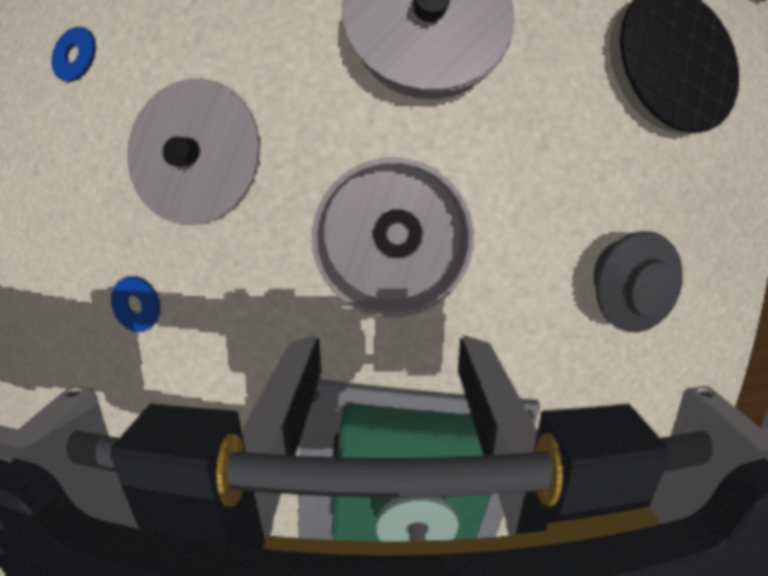

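Tin C holds the black washer, with its bore at (398,234). Its lid lies on the table at (195,150).

```bash
sed 's/-35/-25/g;s/+35/+25/g' knob.py > wash.py; sed -i 's/(28,35)/(45,60,75)/' wash.py; python3 wash.py t1 265 156 .012
```

```text
45 651.5 [264.61 155.41] [28.76 28.95] [0.5745 0.0333 0.012 ] [ 0.0055  0.0327 -0.1331]
60 715.5 [264.63 155.33] [30.05 30.43] [0.5745 0.0334 0.012 ] [ 0.0055  0.0328 -0.1331]
75 764.0 [264.57 155.5 ] [31.03 31.41] [0.5745 0.0332 0.012 ] [ 0.0055  0.0326 -0.1331]
```

```bash
python3 -m jog '[[[0,0,0],[5.5,-20,20],-0.06],[[0,0,0],[5.5,-33,50],-0.06],[[0,0,0],[5.5,-33.5,75],-0.06],[[0,0,0],[5.5,-33.5,80],-0.06],[[0,0,0],[5.5,-33.5,80],-0.06]]'|tail -1
python3 -m jog '[[[0,0,0],[0,0,0],-0.06],[[0,0,0],[0,0,0],-0.06],[[0,0,0],[0,0,0],-0.06],[[0,0,0],[0,0,0],-0.06],[[0,0,0],[0,0,0],-0.06]]'
python3 look.py t2; python3 - <<'E'
from h import *
import pickle
o,c,p,d=pickle.load(open("t2.pkl","rb")); q=proj("wrist",(.5745,.0338,.012),c); print(q); u,v=q.astype(int)
print(p[v-30:v+31:4,u].max(1),p[v,u-30:u+31:4].max(1))
w=cv2.GaussianBlur(p,(3,3),0).max(2)
cv2.imwrite("pics/t2c.png",cv2.resize(p[v-60:v+60,u-80:u+80,::-1],(640,480)))
for th in(40,50,60):
    for x in blobs(w[v-28:v+29,u-28:u+29]<th,150): uu=x[1]+[u-28,v-28]; print(th,x[0],uu,x[2],plane("wrist",uu,.012,c)-o["tool_pos"])
E
```

```text
width: 0.05
time: 31.2
tool_pos: [0.5754, 0.0333, 0.065]
ee_rot: [-3.142, -0.001, 0.0]
wrist_force: [-0.3, 1.1, -0.4]
width: 0.0498
31.2 [0.5754 0.0333 0.065 ] [-3.142e+00 -1.000e-03  0.000e+00] [-0.3  1.1 -0.4] 0.0498
[258.38360607 209.17641485]
[137 135 125  33  34  40  84  71  72  71  22  21  25  69  72  70] [122 123 107  33  37  43 123  83  73  70  50  22  23  51  78 122]
40 1183.0 [258.74 209.14] [37.96 39.82] [-0.00062011  0.00057659 -0.05296772]
50 1245.5 [258.79 209.26] [38.92 40.86] [-0.00057898  0.00047196 -0.05296772]
60 1323.5 [258.83 209.24] [40.1  42.14] [-0.00054605  0.00048939 -0.05296772]
```

View pics/t2c.png

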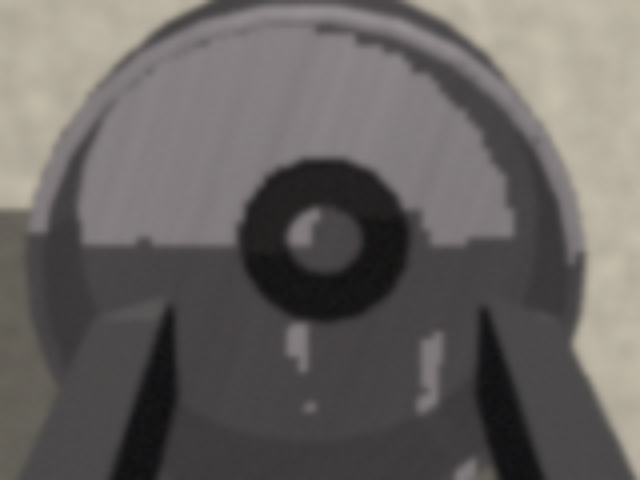

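The washer is centred between the jaws, at crop (325,240) with the bore visible. I'll grip it and carry it to the post.

```bash
python3 -m jog '[[[0,0,0],[-0.5,-0.6,25],-0.06],[[0,0,0],[-0.5,-0.6,45],-0.06],[[0,0,0],[-0.5,-0.6,52],-0.06],[[0,0,0],[-0.5,-0.6,55],-0.06],[[0,0,0],[-0.5,-0.6,56.5],-0.06]]'|tail -1
python3 -m jog '[[[0,0,0],[0,0,0],-0.06],[[0,0,0],[0,0,0],-0.06],[[0,0,0],[0,0,0],-0.06],[[0,0,0],[0,0,0],-0.06]]'
python3 -m jog '[[[0,0,0],[0,0,0],1],[[0,0,0],[0,0,0],1],[[0,0,0],[0,0,0],1],[[0,0,0],[0,0,0],1],[[0,0,0],[0,0,0],1]]'
python3 -m jog '[[[0,0,0],[0,0,0],1],[[0,0,0],[0,0,-10],1],[[0,0,0],[0,0,-40],1],[[0,0,0],[0,0,-80],1],[[0,0,0],[0,0,-120],1]]'
python3 -m jog '[[[0,0,0],[0,0,-40],1],[[0,0,0],[3,40,-50],1],[[0,0,0],[6,80,-50],1],[[0,0,0],[9,120,-50],1],[[0,0,0],[12,155,-50],1]]' |tail -1
python3 -m jog '[[[0,0,0],[2,30,0],1],[[0,0,0],[3,44,0],1],[[0,0,0],[3,48,0],1],[[0,0,0],[3,48,0],1],[[0,0,0],[3,48,0],1]]' |tail -1
python3 -m jog '[[[0,0,0],[0,0,0],1],[[0,0,0],[0,0,0],1],[[0,0,0],[0,0,0],1],[[0,0,0],[0,0,0],1],[[0,0,0],[0,0,0],1]]'
python3 look.py p1; python3 - <<'E'
from h import *
import pickle
o,c,p,d=pickle.load(open("p1.pkl","rb")); t=np.array(o["tool_pos"]); w=cv2.GaussianBlur(p,(3,3),0).max(2)
q=proj("wrist",t+[0,0,.004],c);u,v=q.astype(int);print(q,p[v-40:v+41:3,u].max(1),p[v,u-40:u+41:3].max(1))
a=np.linspace(0,6.28,60)
for y in(0,.001):
  for r in (.018,.008):
    s=np.array([proj("wrist",t+[r*np.cos(k),y+r*np.sin(k),.004],c) for k in a]).astype(np.float32); print(y,r,cv2.fitEllipse(s)[0],s.min(0),s.max(0))
E
```

```text
width: 0.0498
time: 32.15
tool_pos: [0.575, 0.034, 0.0085]
ee_rot: [-3.142, -0.001, 0.0]
wrist_force: [-0.3, 0.1, -1.0]
width: 0.0498
time: 32.65
tool_pos: [0.5747, 0.034, 0.008]
ee_rot: [-3.141, -0.0, 0.0]
wrist_force: [-0.7, 0.5, 0.9]
width: 0.0334
time: 33.15
tool_pos: [0.5741, 0.034, 0.1293]
ee_rot: [-3.141, 0.001, 0.0]
wrist_force: [0.2, 0.5, -0.6]
width: 0.0338
width: 0.0339
width: 0.0339
time: 34.65
tool_pos: [0.5897, -0.1689, 0.178]
ee_rot: [-3.141, -0.0, 0.001]
wrist_force: [0.1, -0.6, 0.5]
width: 0.0338
34.65 [ 0.5897 -0.1689  0.178 ] [-3.141e+00 -0.000e+00  1.000e-03] [ 0.1 -0.6  0.5] 0.0338
[259.61666273 238.93486191] [ 77  68  67  72  71  33  36  29  29  25  34  57  56  57  58 101 111  22
  24  26  26  24 110 122 105  67  68] [ 79  79  80  54  19  22  22  26  26  25  54  57  58  57  77 101 100  88
  24  17  23  26  22  20  68  80  80]
0 0.018 (259.61358642578125, 237.9392852783203) [231.73593 212.72116] [287.4792 263.1673]
0 0.008 (259.6160583496094, 238.73727416992188) [247.21037 227.51996] [272.03006 249.95595]
0.001 0.018 (259.6152038574219, 236.5372314453125) [231.6839 211.2097] [287.53476 261.87408]
0.001 0.008 (259.6177062988281, 237.3319854736328) [247.18794 226.06566] [272.05588 248.59953]
```

```bash
python3 -m jog '[[[0,0,0],[0,0,15],1],[[0,0,0],[0,0,30],1],[[0,0,0],[0,0,38],1],[[0,0,0],[0,0,44],1],[[0,0,0],[0,0,50],1]]'|tail -1
python3 -m jog '[[[0,0,0],[0,0,2],1],[[0,0,0],[0,0,2],1],[[0,0,0],[0,0,2],1],[[0,0,0],[0,0,2],1],[[0,0,0],[0,0,2],1]]'
python3 -m jog '[[[0,0,0],[0,0,10],1],[[0,0,0],[0,0,20],1],[[0,0,0],[0,0,28],1],[[0,0,0],[0,0,32],1],[[0,0,0],[0,0,32],1]]'
python3 -m jog '[[[0,0,0],[0,0,1],1],[[0,0,0],[0,0,1],1],[[0,0,0],[0,0,1.5],1],[[0,0,0],[0,0,1.5],1],[[0,0,0],[0,0,1.5],1]]'
```

```text
width: 0.0333
time: 35.7
tool_pos: [0.59, -0.1692, 0.1265]
ee_rot: [3.141, -0.001, 0.0]
wrist_force: [-0.5, -0.3, -0.6]
width: 0.0338
time: 36.2
tool_pos: [0.5893, -0.1689, 0.093]
ee_rot: [-3.141, 0.001, 0.0]
wrist_force: [0.3, -0.7, -0.3]
width: 0.0336
time: 36.7
tool_pos: [0.5898, -0.169, 0.0926]
ee_rot: [-3.142, -0.0, 0.0]
wrist_force: [-0.5, 1.4, -0.0]
width: 0.0339
```

```bash
python3 -m jog '[[[0,0,0],[0,0,0.5],1],[[0,0,0],[0,0,0.8],1],[[0,0,0],[0,0,0.8],1],[[0,0,0],[0,0,0.8],1],[[0,0,0],[0,0,0.8],1]]'
python3 -m jog '[[[0,0,0],[0,0,0],-0.1],[[0,0,0],[0,0,0],-0.1],[[0,0,0],[0,0,0],-0.1],[[0,0,0],[0,0,0],-0.1],[[0,0,0],[0,0,-3],-0.1]]'
python3 -m jog '[[[0,0,0],[0,0,-20],-0.3],[[0,0,0],[0,0,-60],-0.3],[[0,0,0],[0,0,-100],-0.3],[[0,0,0],[0,-40,-120],-0.3],[[0,0,0],[0,-80,-120],-0.3]]'|tail -1
python3 -m jog '[[[0,0,0],[0,-45,0],-0.3],[[0,0,0],[0,-90,0],-0.3],[[0,0,0],[0,-135,0],-0.3],[[0,0,0],[0,-180,20],-0.3],[[0,0,0],[0,-225,60],-0.3]]'|tail -1
python3 -m jog '[[[0,0,0],[0,-35,0],-0.3],[[0,0,0],[0,-35,0],-0.3],[[0,0,0],[0,-35,0],-0.3],[[0,0,0],[0,-35,0],-0.3],[[0,0,0],[0,-35,0],-0.3]]'
python3 look.py k1; python3 - <<'E'
from h import *; import pickle
o,c,p,d=pickle.load(open("k1.pkl","rb"))
print(proj("wrist",(.592,.187,.06),c),proj("wrist",(.6,.315,.06),c))
p,d=eyes.snapshot("top");np.savez("top1.npz",p=p,d=d)
E
python3 knob.py k1 261 190 .055
```

```text
time: 37.2
tool_pos: [0.5898, -0.1691, 0.092]
ee_rot: [3.141, -0.0, 0.0]
wrist_force: [-0.8, 0.1, 2.8]
width: 0.0338
time: 37.7
tool_pos: [0.5893, -0.1689, 0.0941]
ee_rot: [-3.141, 0.001, 0.0]
wrist_force: [-0.9, -0.2, 1.0]
width: 0.0516
width: 0.0611
width: 0.0614
time: 39.2
tool_pos: [0.5902, 0.162, 0.1624]
ee_rot: [3.142, -0.002, -0.002]
wrist_force: [-0.5, -0.1, -0.4]
width: 0.0607
39.2 [0.5902 0.162  0.1624] [ 3.142e+00 -2.000e-03 -2.000e-03] [-0.5 -0.1 -0.4] 0.0607
[261.1456247  168.16976264] [269.59813159  35.03574972]
```

```bash
python3 knob.py k1 261 172 .055;python3 knob.py k1 268 36 .055; python3 - <<'E'
from h import *; import pickle
o,c,p,d=pickle.load(open("k1.pkl","rb"))
e=disc(p,(261,145),10); print(e,plane("wrist",e[0],.041,c))
E
```

```text
((262.7568664550781, 159.88494873046875), (96.61874389648438, 109.89007568359375), 89.45820617675781) [0.59379614 0.19185124 0.041     ]
```

```bash
python3 - <<'E'
from h import *; import pickle
o,c,p,d=pickle.load(open("k1.pkl","rb")); w=p.max(2)
print(w[140:200:4,240:290:4])
sub=w[140:205,225:300].astype(np.uint8)
for th in(45,55,65): print(th,[(x[0],x[1]+[225,140],x[2],plane("wrist",x[1]+[225,140],.055,c)) for x in blobs(cv2.GaussianBlur(sub,(3,3),0)<th,60)])
E
```

```text
[[138 137 138 142 141 143 143 143 143 140 142 143 142]
 [137 136 138 140 140 141 141 141 141 140 140 139 137]
 [136 138 138 138 140 140 139 139 139 139 140 136 140]
 [137 137 137 136 138 137 137 136 139 137 134 139 139]
 [135 137 135 135 124  62  49 111 137 133 139 139 139]
 [135 134 135 113  25  40  44  35  97 135 136 141 137]
 [133 134 131  66  38  40  41  38  46 134 139 135 134]
 [132 132 130  53  35  34  38  37  39 136 134 134 137]
 [131 133 125  61  32  35  35  35  42 135 135 136 134]
 [130 127 132 103  36  33  32  36 106 134 135 133 131]
 [127 129 132 129 130 109 110 127 133 135 133 130 132]
 [128 131 129 131 130 135 134 133 133 133 131 129 131]
 [130 128 130 130 133 134 132 133 133 130 131 130 127]
 [127 128 130 132 132 131 133 131 130 129 131 126 131]
 [128 129 133 123  73  72  73  73  72 124 127 130 130]]
45 [(316.5, array([262.4 , 167.48]), array([19.18, 21.19]), array([0.59326666, 0.18669121, 0.055     ]))]
55 [(347.5, array([262.28, 167.52]), array([20.34, 21.86]), array([0.5931493 , 0.18665143, 0.055     ]))]
65 [(372.5, array([262.39, 167.51]), array([21.22, 22.51]), array([0.5932569 , 0.18666127, 0.055     ]))]
```

```bash
python3 -m jog '[[[0,0,0],[3,-25.5,30],-0.3],[[0,0,0],[3,-25.5,70],-0.3],[[0,0,0],[3,-25.5,100],-0.3],[[0,0,0],[3,-25.5,112],-0.3],[[0,0,0],[3,-25.5,117],-0.3]]'|tail -3
python3 -m jog '[[[0,0,0],[0,0,0],-0.3],[[0,0,0],[0,0,0],-0.3],[[0,0,0],[0,0,0],-0.3],[[0,0,0],[0,0,0],1],[[0,0,0],[0,0,0],1]]'
python3 -m jog '[[[0,0,0],[0,0,0],1],[[0,0,0],[0,0,0],1],[[0,0,0],[0,0,0],1],[[0,0,0],[0,0,-8],1],[[0,0,0],[0,0,-20],1]]'
python3 -m jog '[[[0,0,0],[0,0,-40],1],[[0,0,0],[-30,-10,-60],1],[[0,0,0],[-75,-30,-60],1],[[0,0,0],[-120,-45,-60],1],[[0,0,0],[-153,-57,-60],1]]'
python3 -m jog '[[[0,0,0],[0,0,0],1],[[0,0,0],[0,0,30],1],[[0,0,0],[0,0,70],1],[[0,0,0],[0,0,95],1],[[0,0,0],[0,0,104],1]]'|tail -1
python3 -m jog '[[[0,0,0],[0,0,2],1],[[0,0,0],[0,0,4],1],[[0,0,0],[0,0,6],1],[[0,0,0],[0,0,6],1],[[0,0,0],[0,0,6],1]]'
```

```text
ee_rot: [3.141, 0.002, -0.001]
wrist_force: [0.8, 0.1, 0.8]
width: 0.0612
time: 40.3
tool_pos: [0.5931, 0.189, 0.0454]
ee_rot: [-3.141, -0.002, 0.0]
wrist_force: [0.6, 0.1, 0.3]
width: 0.0486
time: 40.8
tool_pos: [0.5916, 0.1886, 0.0639]
ee_rot: [3.141, 0.003, 0.0]
wrist_force: [0.5, -0.6, -0.7]
width: 0.0212
time: 41.3
tool_pos: [0.4373, 0.2466, 0.1258]
ee_rot: [-3.14, -0.0, 0.001]
wrist_force: [0.3, 0.8, -1.2]
width: 0.0216
width: 0.0212
time: 42.3
tool_pos: [0.4402, 0.2461, 0.0154]
ee_rot: [-3.141, -0.002, 0.0]
wrist_force: [-0.9, 0.6, -1.8]
width: 0.0213
```

```bash
python3 -m jog '[[[0,0,0],[0,0,0.7],1],[[0,0,0],[0,0,0.7],-0.3],[[0,0,0],[0,0,0.7],-0.3],[[0,0,0],[0,0,0.7],-0.3],[[0,0,0],[0,0,0.7],-0.3]]'|tail -1
python3 -m jog '[[[0,0,0],[0,0,0],-0.3],[[0,0,0],[0,0,-30],-0.3],[[0,0,0],[0,0,-70],-0.3],[[0,0,0],[0,0,-100],-0.3],[[0,0,0],[40,20,-130],-0.3]]'|tail -1
python3 -m jog '[[[0,0,0],[40,30,0],-0.3],[[0,0,0],[80,60,0],-0.3],[[0,0,0],[110,72,0],-0.3],[[0,0,0],[113,76,0],-0.3],[[0,0,0],[113,76,0],-0.3]]'|tail -1
python3 -m jog '[[[0,0,0],[0,0,0],-0.3],[[0,0,0],[0,0,0],-0.3],[[0,0,0],[0,0,0],-0.3],[[0,0,0],[0,0,0],-0.3],[[0,0,0],[0,0,0],-0.3]]'
python3 look.py t3
```

```text
width: 0.05
width: 0.061
width: 0.0613
time: 44.3
tool_pos: [0.5894, 0.1517, 0.1419]
ee_rot: [-3.141, -0.0, 0.001]
wrist_force: [-0.4, -1.1, -0.7]
width: 0.0611
44.3 [0.5894 0.1517 0.1419] [-3.141e+00 -0.000e+00  1.000e-03] [-0.4 -1.1 -0.7] 0.0611
```

View pics/t3.png

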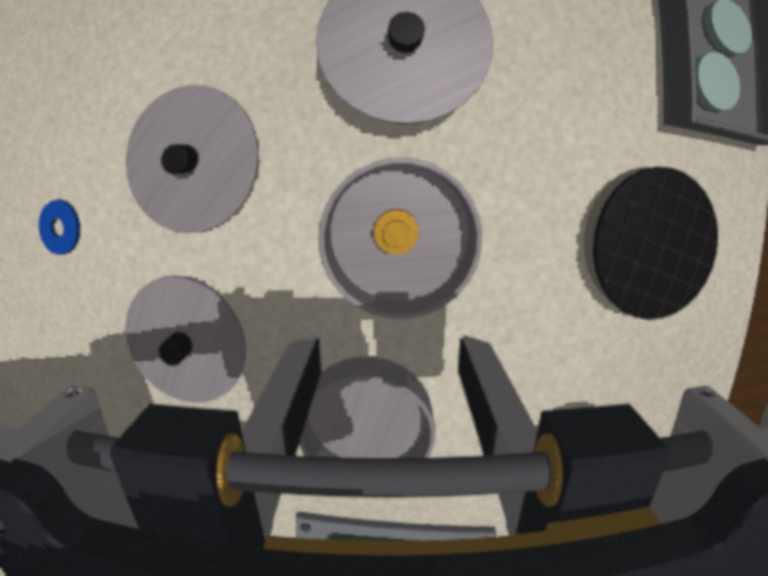

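Tin B holds the plug: the disc at (397,232) has a nose and no hole. So the collar is in tin A, whose lid knob is at (406,33), and I can put A's lid straight onto tin B.

```bash
python3 - <<'E'
from h import *; import pickle
o,c,p,d=pickle.load(open("t3.pkl","rb")); t=np.array(o["tool_pos"])
for r,z in((.054,.036),):
  for ctr in ((.594,.188),(.593,.187)):
    s=np.array([proj("wrist",(ctr[0]+r*np.cos(a),ctr[1]+r*np.sin(a),z),c) for a in np.linspace(0,6.28,90)])*1.5; print(ctr,s.min(0),s.max(0))
s=np.array([proj("wrist",(.594+.05*np.cos(a),.188+.05*np.sin(a),.036),c) for a in np.linspace(0,6.28,90)])*1.5; print("inner",s.min(0),s.max(0))
w=p.max(2); sub=cv2.GaussianBlur(w,(3,3),0)[0:50,245:300]
for th in(50,60): print(th,[(x[0],x[1]+[245,0],x[2],plane("wrist",x[1]+[245,0],.055,c)) for x in blobs(sub<th,60)])
e=disc(p,(255,50),10); print(e,plane("wrist",e[0],.041,c))
E
```

```text
(0.594, 0.188) [313.11962898 149.9642085 ] [479.06570877 313.56865916]
(0.593, 0.187) [311.65758891 151.52344302] [477.51064976 314.96701919]
inner [319.18513743 156.23324408] [473.06820883 307.94391481]
50 [(151.5, array([269.6 ,  22.14]), array([19.37, 23.6 ]), array([0.59816032, 0.31320025, 0.055     ]))]
60 [(445.5, array([269.67,  21.95]), array([21.66, 26.3 ]), array([0.59822252, 0.31338643, 0.055     ]))]
((269.49432373046875, 27.661523818969727), (105.92106628417969, 117.33208465576172), 97.31471252441406) [0.59853473 0.31181725 0.041     ]
```

```bash
cat > tin.py <<'E'
from h import *; import pickle,sys
o,c,p,d=pickle.load(open(sys.argv[1]+".pkl","rb")); x0,y0=float(sys.argv[2]),float(sys.argv[3])
from scipy.optimize import least_squares
g=cv2.GaussianBlur(cv2.cvtColor(p,cv2.COLOR_RGB2LAB),(3,3),0).astype(float)
# bright rim annulus: mean radius 52 mm at z=.036 -> sample edges along radial rays in image
A=np.linspace(0,2*np.pi,72,endpoint=False)
def pts(x,y,r): return np.array([proj("wrist",(x+r*np.cos(a),y+r*np.sin(a),.036),c) for a in A])
E=[]
rs=np.arange(.044,.062,.0004)
for it in range(3):
    E=[]
    for a in A:
        if np.sin(a)<-.3: continue
        q=np.array([proj("wrist",(x0+r*np.cos(a),y0+r*np.sin(a),.036),c) for r in rs]).astype(np.float32)
        s=cv2.remap(g[...,2].astype(np.float32),q[:,:1],q[:,1:],cv2.INTER_LINEAR)[:,0]
        k=np.argmax(np.gradient(cv2.GaussianBlur(s[:,None],(1,9),0)[:,0])[4:-4])+4
        E.append((x0+rs[k]*np.cos(a),y0+rs[k]*np.sin(a)))
    E=np.array(E); f=least_squares(lambda v:np.hypot(E[:,0]-v[0],E[:,1]-v[1])-.054,[x0,y0],loss="soft_l1",f_scale=.0005); x0,y0=f.x
    print(np.round(f.x,4),"resid med mm",round(1e3*np.median(np.abs(f.fun)),2),len(E))
E
python3 tin.py t3 .596 .186; python3 tin.py t1 .571 .037
```

```text
[0.5965 0.1831] resid med mm 0.39 43
[0.5963 0.1832] resid med mm 0.32 43
[0.5964 0.1831] resid med mm 0.43 43
[0.571 0.032] resid med mm 0.35 43
[0.571 0.032] resid med mm 0.4 43
[0.5711 0.032 ] resid med mm 0.41 43
```

```bash
python3 -m jog '[[[0,0,0],[2,-45,0],-0.3],[[0,0,0],[5,-90,0],-0.3],[[0,0,0],[8,-130,0],-0.3],[[0,0,0],[9,-155,0],-0.3],[[0,0,0],[9,-162,20],-0.3]]'|tail -1
python3 -m jog '[[[0,0,0],[0,0,0],-0.3],[[0,0,0],[0,0,0],-0.3],[[0,0,0],[0,0,0],-0.3],[[0,0,0],[0,0,0],-0.3],[[0,0,0],[0,0,0],-0.3]]'
python3 look.py k2; python3 - <<'E'
from h import *; import pickle
o,c,p,d=pickle.load(open("k2.pkl","rb")); t=np.array(o["tool_pos"])
q=proj("wrist",(.5982,.3145,.055),c); u,v=q.astype(int); sub=cv2.GaussianBlur(p.max(2),(3,3),0)[v-25:v+25,u-25:u+25]; print(q)
for th in(30,40,50): print(th,[(x[0],x[1]+[u-25,v-25],x[2],plane("wrist",x[1]+[u-25,v-25],.055,c)-t) for x in blobs(sub<th,60)])
E
```

```text
width: 0.0611
time: 45.35
tool_pos: [0.5992, 0.3127, 0.1228]
ee_rot: [-3.141, -0.002, -0.001]
wrist_force: [0.9, -0.7, 0.3]
width: 0.0611
45.35 [0.5992 0.3127 0.1228] [-3.141e+00 -2.000e-03 -1.000e-03] [ 0.9 -0.7  0.3] 0.0611
[258.21643696 202.2530993 ]
30 [(112.0, array([261.49, 208.62]), array([ 9.13, 19.37]), array([ 0.00181592, -0.0040129 , -0.06775142])), (63.5, array([257.92, 195.28]), array([13.19, 17.41]), array([-0.00128389,  0.00816558, -0.06775142]))]
40 [(481.5, array([258.87, 201.11]), array([22.79, 27.12]), array([-0.00046964,  0.00288686, -0.06775142]))]
50 [(524.5, array([258.78, 201.31]), array([23.99, 28.11]), array([-0.00054799,  0.00270476, -0.06775142]))]
```

```bash
python3 -m jog '[[[0,0,0],[-0.5,-3,25],-0.3],[[0,0,0],[-0.5,-3,50],-0.3],[[0,0,0],[-0.5,-3,68],-0.3],[[0,0,0],[-0.5,-3,74],-0.3],[[0,0,0],[-0.5,-3,77],-0.3]]'|tail -3
python3 -m jog '[[[0,0,0],[0,0,0],-0.3],[[0,0,0],[0,0,0],-0.3],[[0,0,0],[0,0,0],-0.3],[[0,0,0],[0,0,0],1],[[0,0,0],[0,0,0],1]]'
python3 -m jog '[[[0,0,0],[0,0,0],1],[[0,0,0],[0,0,0],1],[[0,0,0],[0,0,0],1],[[0,0,0],[0,0,-8],1],[[0,0,0],[0,0,-20],1]]'
python3 -m jog '[[[0,0,0],[0,0,-20],1],[[0,0,0],[0,40,-20],1],[[0,0,0],[-1,80,-20],1],[[0,0,0],[-2,115,-20],1],[[0,0,0],[-2,130,-20],1]]'|tail -1
python3 -m jog '[[[0,0,0],[0,0,0],1],[[0,0,0],[0,0,0],1],[[0,0,0],[0,0,0],1],[[0,0,0],[0,0,0],1],[[0,0,0],[0,0,0],1]]'
python3 -m jog '[[[0,0,0],[0,0,15],1],[[0,0,0],[0,0,25],1],[[0,0,0],[0,0,35],1],[[0,0,0],[0,0,39],1],[[0,0,0],[0,0,39],1]]'
python3 -m jog '[[[0,0,0],[0,0,0],1],[[0,0,0],[0,0,0],1],[[0,0,0],[0,0,0],1],[[0,0,0],[0,0,0],1],[[0,0,0],[0,0,0],1]]'
```

```text
ee_rot: [3.141, 0.001, 0.0]
wrist_force: [-0.5, 0.4, -1.0]
width: 0.0611
time: 46.4
tool_pos: [0.5984, 0.3164, 0.0452]
ee_rot: [-3.141, -0.001, 0.0]
wrist_force: [-0.2, 0.2, -0.7]
width: 0.0483
time: 46.9
tool_pos: [0.5973, 0.3159, 0.0639]
ee_rot: [3.141, 0.003, 0.0]
wrist_force: [-0.1, -0.6, -0.5]
width: 0.0212
width: 0.0213
time: 47.9
tool_pos: [0.5961, 0.1874, 0.0844]
ee_rot: [-3.141, 0.0, 0.002]
wrist_force: [0.3, 0.5, -1.7]
width: 0.0212
time: 48.4
tool_pos: [0.5959, 0.1862, 0.0451]
ee_rot: [-3.142, 0.001, 0.0]
wrist_force: [0.1, 0.0, -1.7]
width: 0.0215
time: 48.9
tool_pos: [0.5962, 0.1863, 0.0456]
ee_rot: [-3.141, -0.0, 0.0]
wrist_force: [0.2, 0.4, -0.6]
width: 0.0211
```

```bash
python3 -m jog '[[[0,0,0],[0,0,0.5],1],[[0,0,0],[0,0,0.5],-0.3],[[0,0,0],[0,0,0.5],-0.3],[[0,0,0],[0,0,0.5],-0.3],[[0,0,0],[0,0,0.5],-0.3]]'
python3 -m jog '[[[0,0,0],[0,0,-20],-0.3],[[0,0,0],[0,0,-60],-0.3],[[0,0,0],[1,-40,-97],-0.3],[[0,0,0],[2,-80,-97],-0.3],[[0,0,0],[2,-91,-97],-0.3]]'|tail -1
python3 -m jog '[[[0,0,0],[0,0,0],-0.06],[[0,0,0],[0,0,0],-0.06],[[0,0,0],[0,0,0],-0.06],[[0,0,0],[0,0,0],-0.06],[[0,0,0],[0,0,0],-0.06]]'
python3 look.py t4; python3 - <<'E'
from h import *; import pickle
o,c,p,d=pickle.load(open("t4.pkl","rb")); t=np.array(o["tool_pos"])
hsv=cv2.cvtColor(cv2.GaussianBlur(p,(3,3),0),cv2.COLOR_RGB2HSV); m=(hsv[...,0]>12)&(hsv[...,0]<28)&(hsv[...,1]>110)&(hsv[...,2]>60); m[280:]=0
for x in blobs(m,80): print(x[0],x[1],x[2],plane("wrist",x[1],.020,c),plane("wrist",x[1],.02,c)-t); u,v=map(int,x[1]); print(p[v-20:v+21:2,u].tolist())
E
python3 tin.py t4 .598 .312
```

```text
time: 49.4
tool_pos: [0.5964, 0.1863, 0.0454]
ee_rot: [-3.141, -0.0, 0.0]
wrist_force: [0.0, 0.4, 0.7]
width: 0.0498
width: 0.0609
time: 50.4
tool_pos: [0.5983, 0.2761, 0.1418]
ee_rot: [3.141, 0.001, -0.001]
wrist_force: [-0.3, -0.2, -0.0]
width: 0.0499
50.4 [0.5983 0.2761 0.1418] [ 3.141e+00  1.000e-03 -1.000e-03] [-0.3 -0.2 -0. ] 0.0499
1482.5 [500.38 245.31] [22.87 99.77] [0.95524876 0.19000862 0.02      ] [ 0.35698652 -0.08612239 -0.12184776]
[[64, 43, 24], [64, 42, 22], [69, 47, 27], [66, 46, 29], [61, 42, 23], [62, 41, 23], [66, 45, 28], [63, 43, 24], [70, 47, 27], [69, 47, 29], [65, 44, 29], [63, 44, 27], [66, 45, 25], [65, 44, 24], [67, 46, 28], [66, 45, 27], [64, 43, 24], [66, 44, 26], [64, 44, 27], [63, 43, 21], [66, 45, 27]]
663.5 [257.85 147.49] [28.75 29.46] [0.59660141 0.31871702 0.02      ] [-0.00166083  0.04258602 -0.12184776]
[[143, 137, 140], [144, 138, 141], [130, 121, 117], [153, 119, 54], [195, 148, 55], [182, 139, 53], [156, 120, 48], [106, 96, 92], [140, 134, 136], [144, 137, 139], [143, 136, 139], [140, 135, 137], [140, 133, 135], [126, 116, 112], [117, 91, 44], [183, 140, 51], [181, 138, 51], [167, 128, 52], [140, 122, 103], [135, 129, 132], [134, 128, 131]]
[0.5997 0.3153] resid med mm 0.32 43
[0.5998 0.3152] resid med mm 0.38 43
[0.5998 0.3152] resid med mm 0.38 43
```

Tin A holds the brass collar: the mask gives a brass ring around grey floor at raw (258,147). I'll close in, re-measure and grip it.

```bash
python3 -m jog '[[[0,0,0],[-1.7,-30,20],-0.06],[[0,0,0],[-1.7,-43.5,50],-0.06],[[0,0,0],[-1.7,-43.5,70],-0.06],[[0,0,0],[-1.7,-43.5,77],-0.06],[[0,0,0],[-1.7,-43.5,77],-0.06]]'|tail -1
python3 -m jog '[[[0,0,0],[0,0,0],-0.06],[[0,0,0],[0,0,0],-0.06],[[0,0,0],[0,0,0],-0.06],[[0,0,0],[0,0,0],-0.06],[[0,0,0],[0,0,0],-0.06]]'|tail -4
python3 look.py t5; python3 - <<'E'
from h import *; import pickle
o,c,p,d=pickle.load(open("t5.pkl","rb")); t=np.array(o["tool_pos"])
hsv=cv2.cvtColor(cv2.GaussianBlur(p,(3,3),0),cv2.COLOR_RGB2HSV); m=(hsv[...,0]>12)&(hsv[...,0]<28)&(hsv[...,1]>110)&(hsv[...,2]>40); m[280:]=0;m[:,400:]=0
s=np.array([proj("wrist",t+[.016*np.cos(a),.016*np.sin(a),.02-t[2]],c) for a in np.linspace(0,6.28,60)]).astype(np.float32);print(cv2.fitEllipse(s))
for x in blobs(m,80): print(x[0],x[1],x[2],plane("wrist",x[1],.02,c)-t)
E
```

```text
width: 0.0502
tool_pos: [0.5967, 0.3208, 0.0657]
ee_rot: [-3.141, -0.001, 0.0]
wrist_force: [-0.9, -0.3, 0.3]
width: 0.0499
51.45 [0.5967 0.3208 0.0657] [-3.141e+00 -1.000e-03  0.000e+00] [-0.9 -0.3  0.3] 0.0499
((259.49237060546875, 212.3728485107422), (37.53594970703125, 39.91300964355469), 89.69831848144531)
1099.0 [259.3  212.77] [36.84 38.04] [-1.55805021e-04  2.58306041e-05 -4.57259325e-02]
```

```bash
python3 -m jog '[[[0,0,0],[0,0,25],-0.06],[[0,0,0],[0,0,42],-0.06],[[0,0,0],[0,0,50],-0.06],[[0,0,0],[0,0,54],-0.06],[[0,0,0],[0,0,55.5],-0.06]]'|tail -1
python3 -m jog '[[[0,0,0],[0,0,0],-0.06],[[0,0,0],[0,0,0],-0.06],[[0,0,0],[0,0,0],-0.06],[[0,0,0],[0,0,0],1],[[0,0,0],[0,0,0],1]]'
python3 -m jog '[[[0,0,0],[0,0,0],1],[[0,0,0],[0,0,0],1],[[0,0,0],[0,0,0],1],[[0,0,0],[0,0,-20],1],[[0,0,0],[0,0,-60],1]]'
python3 -m jog '[[[0,0,0],[0,0,-40],1],[[0,0,0],[0,0,-80],1],[[0,0,0],[0,30,-110],1],[[0,0,0],[-1,75,-110],1],[[0,0,0],[-2,120,-110],1]]' |tail -1
python3 -m jog '[[[0,0,0],[-1,45,0],1],[[0,0,0],[-1,90,0],1],[[0,0,0],[-2,135,0],1],[[0,0,0],[-2,180,0],1],[[0,0,0],[-3,225,0],1]]' |tail -1
python3 -m jog '[[[0,0,0],[-1,45,0],1],[[0,0,0],[-1,90,0],1],[[0,0,0],[-2,125,0],1],[[0,0,0],[-2,140,0],1],[[0,0,0],[-2,145,0],1]]' |tail -1
python3 -m jog '[[[0,0,0],[0,0,0],1],[[0,0,0],[0,0,0],1],[[0,0,0],[0,0,0],1],[[0,0,0],[0,0,0],1],[[0,0,0],[0,0,0],1]]'
python3 look.py c1; python3 - <<'E'
from h import *; import pickle
o,c,p,d=pickle.load(open("c1.pkl","rb")); t=np.array(o["tool_pos"])
hsv=cv2.cvtColor(cv2.GaussianBlur(p,(3,3),0),cv2.COLOR_RGB2HSV); m=(hsv[...,0]>12)&(hsv[...,0]<28)&(hsv[...,1]>110)&(hsv[...,2]>40); m[280:]=0;m[:,400:]=0;m[:,:130]=0
s=np.array([proj("wrist",t+[.016*np.cos(a),.016*np.sin(a),.01],c) for a in np.linspace(0,6.28,60)]).astype(np.float32);print(cv2.fitEllipse(s))
for x in blobs(m,80): print(x[0],x[1],x[2],plane("wrist",x[1],t[2]+.01,c)-t)
E
```

```text
width: 0.0498
time: 52.5
tool_pos: [0.5966, 0.3208, 0.01]
ee_rot: [-3.141, -0.001, 0.0]
wrist_force: [-0.8, -0.7, 0.1]
width: 0.0375
time: 53.0
tool_pos: [0.5932, 0.3193, 0.0647]
ee_rot: [3.137, 0.01, 0.0]
wrist_force: [0.0, 0.9, -0.2]
width: 0.0312
width: 0.0311
width: 0.0311
width: 0.0312
time: 55.0
tool_pos: [0.5898, -0.1684, 0.1797]
ee_rot: [-3.141, -0.0, 0.002]
wrist_force: [-0.9, -0.7, 0.1]
width: 0.0308
55.0 [ 0.5898 -0.1684  0.1797] [-3.141e+00 -0.000e+00  2.000e-03] [-0.9 -0.7  0.1] 0.0308
((259.6278991699219, 242.15786743164062), (45.879783630371094, 51.074031829833984), 89.7867431640625)
1866.5 [259.24 241.08] [48.49 49.26] [-0.00024667  0.0013419   0.01      ]
```

```bash
python3 -m jog '[[[0,0,0],[0,0.7,15],1],[[0,0,0],[0,0.7,28],1],[[0,0,0],[0,0.7,36],1],[[0,0,0],[0,0.7,42],1],[[0,0,0],[0,0.7,49],1]]'|tail -1
python3 -m jog '[[[0,0,0],[0,0,2],1],[[0,0,0],[0,0,2],1],[[0,0,0],[0,0,2],1],[[0,0,0],[0,0,2],1],[[0,0,0],[0,0,2],1]]'
python3 -m jog '[[[0,0,0],[0,0,8],1],[[0,0,0],[0,0,16],1],[[0,0,0],[0,0,22],1],[[0,0,0],[0,0,25],1],[[0,0,0],[0,0,25],1]]'
python3 -m jog '[[[0,0,0],[0,0,1],1],[[0,0,0],[0,0,1],1],[[0,0,0],[0,0,1.5],1],[[0,0,0],[0,0,1.5],1],[[0,0,0],[0,0,1.5],1]]'
```

```text
width: 0.0311
time: 56.05
tool_pos: [0.5899, -0.17, 0.1292]
ee_rot: [3.141, -0.001, 0.0]
wrist_force: [-1.0, 0.8, -0.7]
width: 0.0312
time: 56.55
tool_pos: [0.5893, -0.1698, 0.1027]
ee_rot: [-3.141, 0.001, 0.0]
wrist_force: [-0.6, 0.0, -0.5]
width: 0.031
time: 57.05
tool_pos: [0.5897, -0.1699, 0.1022]
ee_rot: [-3.142, -0.0, 0.0]
wrist_force: [-0.5, 0.1, -1.0]
width: 0.0313
```

Almost in contact. I'll lower until it touches, release and retract, then check the stack from the top camera's depth and picture.

```bash
python3 -m jog '[[[0,0,0],[0,0,0.7],1],[[0,0,0],[0,0,1],1],[[0,0,0],[0,0,1],1],[[0,0,0],[0,0,1],1],[[0,0,0],[0,0,1],1]]'
python3 -m jog '[[[0,0,0],[0,0,0],0],[[0,0,0],[0,0,0],0],[[0,0,0],[0,0,0],0],[[0,0,0],[0,0,0],0],[[0,0,0],[0,0,-3],0]]'
python3 -m jog '[[[0,0,0],[0,0,-20],-0.1],[[0,0,0],[0,0,-60],-0.1],[[0,0,0],[0,0,-90],-0.1],[[0,0,0],[-35,-10,-90],1],[[0,0,0],[-70,-20,-90],1]]'|tail -1
python3 -m jog '[[[0,0,0],[-30,45,0],1],[[0,0,0],[-30,95,0],1],[[0,0,0],[-30,140,0],1],[[0,0,0],[-30,180,0],1],[[0,0,0],[-30,185,0],1]]'|tail -1
python3 -m jog '[[[0,0,0],[0,0,0],1],[[0,0,0],[0,0,0],1],[[0,0,0],[0,0,0],1],[[0,0,0],[0,0,0],1],[[0,0,0],[0,0,0],1]]'
python3 - <<'E'
from h import *
out=[]
for n,(a,b,u0,u1) in dict(top=(145,225,290,410),scene=(195,315,100,240)).items():
    p,d=eyes.snapshot(n); np.savez(n+"2.npz",p=p,d=d); out.append(cv2.resize(p[a:b,u0:u1,::-1],(400,int(400*(b-a)/(u1-u0))),interpolation=cv2.INTER_CUBIC))
h=max(o.shape[0] for o in out); cv2.imwrite("pics/chk.png",np.hstack([np.vstack([o,np.zeros((h-o.shape[0],400,3),np.uint8)]) for o in out]))
E
```

```text
time: 57.55
tool_pos: [0.5898, -0.17, 0.1017]
ee_rot: [3.141, -0.001, 0.0]
wrist_force: [-0.7, 0.4, 3.6]
width: 0.0309
time: 58.05
tool_pos: [0.5892, -0.1698, 0.1033]
ee_rot: [-3.141, 0.001, 0.0]
wrist_force: [0.0, -0.0, 1.1]
width: 0.0471
width: 0.039
width: 0.0011
time: 59.55
tool_pos: [0.4901, -0.334, 0.1944]
ee_rot: [3.141, -0.0, 0.002]
wrist_force: [0.1, -0.5, -0.1]
width: 0.0007
```

View pics/chk.png

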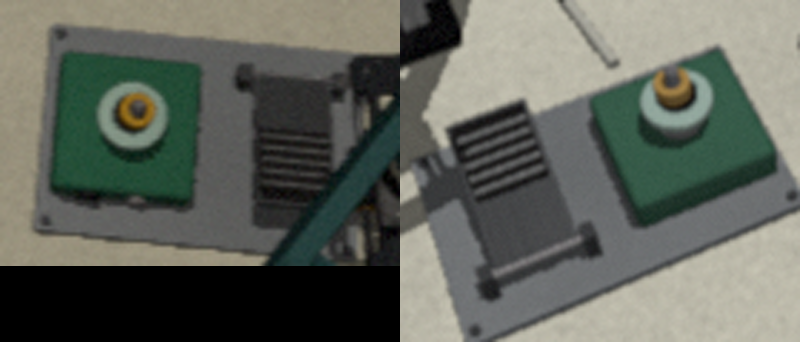

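The stack looks right: collar on the washer on the blank around the post, at crop (138,112) and (672,85). The striped tread is at raw top (378,196) and scene (136,248). I'll triangulate the pad.

```bash
python3 - <<'E'
from h import *
o1,v1=ray("top",(378.2,196)); o2,v2=ray("scene",(135.7,248.2)); s=np.linalg.lstsq(np.c_[v1,-v2],o2-o1,rcond=None)[0]
a,b=o1+s[0]*v1,o2+s[1]*v2; print(a,b)
d=np.load("top2.npz")["d"]; c=eyes.camera_params("top")
for u,v in((378,190),(378,196),(378,202),(368,196),(386,196)):
    o,w=ray("top",(u,v),c); print(u,v,o+w*float(d[v,u]))
d=np.load("scene2.npz")["d"]
for u,v in((136,248),(127,240)):
    o,w=ray("scene",(u,v)); print(u,v,o+w*float(d[v,u]))
E
```

```text
[ 0.54031735 -0.31842917  0.06312225] [ 0.54235132 -0.31257913  0.06206522]
378 190 [ 0.55811435 -0.31830692  0.06610545]
378 196 [ 0.5389791  -0.3160186   0.07056645]
378 202 [ 0.51886845 -0.31206291  0.08195456]
368 196 [ 0.53884695 -0.28528466  0.07475383]
386 196 [ 0.53791542 -0.3390435   0.07365986]
136 248 [ 0.54999643 -0.31262791  0.07223103]
127 240 [ 0.51999022 -0.32206873  0.07739594]
```

```bash
python3 -m jog '[[[0,0,0],[30,-12,20],1],[[0,0,0],[45,-18,50],1],[[0,0,0],[45,-18,80],1],[[0,0,0],[45,-18,105],1],[[0,0,0],[45,-18,110],1]]'|tail -1
python3 -m jog '[[[0,0,0],[0,0,0],1],[[0,0,0],[0,0,0],1],[[0,0,0],[0,0,5],1],[[0,0,0],[0,0,10],1],[[0,0,0],[0,0,15],1]]'
python3 -m jog '[[[0,0,0],[0,0,5],1],[[0,0,0],[0,0,10],1],[[0,0,0],[0,0,15],1],[[0,0,0],[0,0,20],1],[[0,0,0],[0,0,24],1]]'
python3 -m jog '[[[0,0,0],[0,0,2],1],[[0,0,0],[0,0,3],1],[[0,0,0],[0,0,4],1],[[0,0,0],[0,0,4],1],[[0,0,0],[0,0,4],1]]'
```

```text
width: 0.0001
time: 60.65
tool_pos: [0.5348, -0.3175, 0.0703]
ee_rot: [3.14, -0.001, 0.0]
wrist_force: [-1.9, -0.1, 6.0]
width: 0.0005
time: 61.15
tool_pos: [0.5329, -0.3173, 0.047]
ee_rot: [3.141, 0.004, 0.0]
wrist_force: [-8.6, 2.3, 12.5]
width: 0.0002
time: 61.65
tool_pos: [0.5326, -0.3173, 0.0436]
ee_rot: [3.141, 0.004, 0.0]
wrist_force: [-8.6, 2.4, 12.3]
width: 0.0004
```

```bash
python3 -m jog '[[[0,0,0],[0,0,1],1],[[0,0,0],[0,0,2],1],[[0,0,0],[0,0,2],1],[[0,0,0],[0,0,2],1],[[0,0,0],[0,0,2],1]]'
python3 -m jog '[[[0,0,0],[0,0,1],1],[[0,0,0],[0,0,2],1],[[0,0,0],[0,0,2],1],[[0,0,0],[0,0,2],1],[[0,0,0],[0,0,2],1]]'
```

```text
time: 62.15
tool_pos: [0.5326, -0.3173, 0.043]
ee_rot: [3.141, 0.004, 0.0]
wrist_force: [-10.2, 3.0, 18.0]
width: 0.0005
time: 62.65
tool_pos: [0.5326, -0.3174, 0.0428]
ee_rot: [3.14, 0.003, 0.0]
wrist_force: [-12.4, 5.2, 23.6]
width: 0.0003
```

Height stopped at 0.043 while the force rose to 23.6 N, so the treadle is at its stop. I'll let it spring back and then fetch lid 1, parked at about (0.42, 0.10).

```bash
python3 -m jog '[[[0,0,0],[0,0,-12],1],[[0,0,0],[0,0,-24],1],[[0,0,0],[0,0,-36],1],[[0,0,0],[0,0,-70],1],[[0,0,0],[0,0,-115],1]]'
python3 -m jog '[[[0,0,0],[-45,0,0],1],[[0,0,0],[-80,-30,0],1],[[0,0,0],[-95,-75,0],1],[[0,0,0],[-105,-120,0],1],[[0,0,0],[-113,-165,0],-0.3]]'|tail -1
python3 -m jog '[[[0,0,0],[0,-45,0],-0.3],[[0,0,0],[0,-90,0],-0.3],[[0,0,0],[0,-135,0],-0.3],[[0,0,0],[0,-180,0],-0.3],[[0,0,0],[0,-215,20],-0.3]]'|tail -1
python3 -m jog '[[[0,0,0],[0,-18,30],-0.3],[[0,0,0],[0,-18,50],-0.3],[[0,0,0],[0,-18,50],-0.3],[[0,0,0],[0,-18,50],-0.3],[[0,0,0],[0,-18,50],-0.3]]'|tail -1
python3 -m jog '[[[0,0,0],[0,0,0],-0.3],[[0,0,0],[0,0,0],-0.3],[[0,0,0],[0,0,0],-0.3]]'
cat > k.py <<'E'
from h import *; import pickle,sys
o,c,p,d=pickle.load(open(sys.argv[1]+".pkl","rb")); t=np.array(o["tool_pos"]); P=[float(x) for x in sys.argv[2:5]]
q=proj("wrist",P,c); u,v=q.astype(int); sub=cv2.GaussianBlur(p.max(2),(3,3),0)[v-28:v+28,u-28:u+28]; print(q)
for th in(30,40,50): print(th,[(x[0],x[1]+[u-28,v-28],x[2],np.round(plane("wrist",x[1]+[u-28,v-28],P[2],c)-t,4)) for x in blobs(sub<th,60)])
E
python3 look.py r1; python3 k.py r1 .42 .1 .025
```

```text
time: 63.15
tool_pos: [0.5327, -0.3157, 0.1494]
ee_rot: [-3.137, 0.007, 0.0]
wrist_force: [0.2, -1.6, 0.5]
width: 0.0005
width: 0.0057
width: 0.0451
width: 0.0609
time: 64.95
tool_pos: [0.422, 0.0807, 0.0828]
ee_rot: [-3.141, -0.001, -0.0]
wrist_force: [-0.3, 0.7, 0.1]
width: 0.0612
64.95 [0.422  0.0807 0.0828] [-3.141e+00 -1.000e-03 -0.000e+00] [-0.3  0.7  0.1] 0.0612
[256.9667125  185.71714556]
30 []
40 [(481.5, array([256.11, 187.18]), array([22.82, 26.96]), array([-0.0027,  0.018 , -0.0578]))]
50 [(523.5, array([256.01, 187.17]), array([24.08, 27.81]), array([-0.0028,  0.018 , -0.0578]))]
```

```bash
python3 -m jog '[[[0,0,0],[-2.5,-19,25],-0.3],[[0,0,0],[-2.5,-19,45],-0.3],[[0,0,0],[-2.5,-19,60],-0.3],[[0,0,0],[-2.5,-19,65],-0.3],[[0,0,0],[-2.5,-19,67],-0.3]]'|tail -1
python3 -m jog '[[[0,0,0],[0,0,0],-0.3],[[0,0,0],[0,0,0],-0.3],[[0,0,0],[0,0,0],-0.3],[[0,0,0],[0,0,0],1],[[0,0,0],[0,0,0],1]]'
python3 -m jog '[[[0,0,0],[0,0,0],1],[[0,0,0],[0,0,0],1],[[0,0,0],[0,0,0],1],[[0,0,0],[0,0,-20],1],[[0,0,0],[0,0,-60],1]]'|tail -1
python3 -m jog '[[[0,0,0],[10,5,-20],1],[[0,0,0],[55,22,-20],1],[[0,0,0],[100,42,-20],1],[[0,0,0],[140,60,-20],1],[[0,0,0],[151,66,-20],1]]'|tail -1
python3 -m jog '[[[0,0,0],[0,0,0],1],[[0,0,0],[0,0,0],1],[[0,0,0],[0,0,0],1],[[0,0,0],[0,0,0],1],[[0,0,0],[0,0,0],1]]'
```

```text
width: 0.0615
time: 66.0
tool_pos: [0.4193, 0.1, 0.0154]
ee_rot: [-3.141, -0.001, 0.0]
wrist_force: [0.7, 0.0, -0.0]
width: 0.0484
width: 0.0213
width: 0.0209
time: 67.5
tool_pos: [0.5694, 0.0347, 0.0955]
ee_rot: [-3.141, -0.0, 0.001]
wrist_force: [-0.4, 1.1, -1.3]
width: 0.0214
```

```bash
python3 -m jog '[[[0,0,0],[1.5,1,15],1],[[0,0,0],[1.5,1,30],1],[[0,0,0],[1.5,1,42],1],[[0,0,0],[1.5,1,49],1],[[0,0,0],[1.5,1,49],1]]'|tail -1
python3 -m jog '[[[0,0,0],[0,0,0],1],[[0,0,0],[0,0,0],1],[[0,0,0],[0,0,1],1],[[0,0,0],[0,0,1],1],[[0,0,0],[0,0,1],1]]'
python3 -m jog '[[[0,0,0],[0,0,0],-0.3],[[0,0,0],[0,0,0],-0.3],[[0,0,0],[0,0,0],-0.3],[[0,0,0],[0,0,0],-0.3],[[0,0,0],[0,0,-30],-0.3]]'
python3 -m jog '[[[0,0,0],[0,0,-40],-0.3],[[0,0,0],[-30,-40,-70],-0.3],[[0,0,0],[-60,-80,-70],-0.3],[[0,0,0],[-90,-120,-70],-0.3],[[0,0,0],[-120,-160,-70],-0.3]]'|tail -1
python3 -m jog '[[[0,0,0],[-11,-30,30],-0.3],[[0,0,0],[-11,-34,60],-0.3],[[0,0,0],[-11,-34,60],-0.3],[[0,0,0],[-11,-34,60],-0.3],[[0,0,0],[-11,-34,60],-0.3]]'|tail -1
python3 -m jog '[[[0,0,0],[0,0,0],-0.3],[[0,0,0],[0,0,0],-0.3],[[0,0,0],[0,0,0],-0.3],[[0,0,0],[0,0,0],-0.3]]'
python3 look.py r2; python3 k.py r2 .44 .246 .025
```

```text
width: 0.0211
time: 68.5
tool_pos: [0.5705, 0.033, 0.0463]
ee_rot: [3.141, 0.002, 0.001]
wrist_force: [-6.4, 0.6, 9.2]
width: 0.0216
time: 69.0
tool_pos: [0.5679, 0.0331, 0.07]
ee_rot: [-3.141, 0.011, 0.0]
wrist_force: [-0.6, 0.0, 0.3]
width: 0.0577
width: 0.0613
width: 0.0608
time: 70.4
tool_pos: [0.4452, 0.221, 0.0855]
ee_rot: [-3.141, -0.001, -0.0]
wrist_force: [0.3, -1.4, 0.5]
width: 0.061
70.4 [0.4452 0.221  0.0855] [-3.141e+00 -1.000e-03 -0.000e+00] [ 0.3 -1.4  0.5] 0.061
[253.19636072 178.19461265]
30 []
40 [(457.5, array([252.86, 180.28]), array([22.05, 26.61]), array([-0.0055,  0.0232, -0.0605]))]
50 [(504.5, array([252.88, 180.42]), array([23.89, 27.05]), array([-0.0055,  0.0231, -0.0605]))]
```

```bash
python3 -m jog '[[[0,0,0],[-5.5,-24,25],-0.3],[[0,0,0],[-5.5,-24,45],-0.3],[[0,0,0],[-5.5,-24,60],-0.3],[[0,0,0],[-5.5,-24,68],-0.3],[[0,0,0],[-5.5,-24,70],-0.3]]'|tail -1
python3 -m jog '[[[0,0,0],[0,0,0],-0.3],[[0,0,0],[0,0,0],-0.3],[[0,0,0],[0,0,0],-0.3],[[0,0,0],[0,0,0],1],[[0,0,0],[0,0,0],1]]'
python3 -m jog '[[[0,0,0],[0,0,0],1],[[0,0,0],[0,0,0],1],[[0,0,0],[0,0,0],1],[[0,0,0],[0,0,-20],1],[[0,0,0],[0,0,-60],1]]'|tail -1
python3 -m jog '[[[0,0,0],[10,-5,-20],1],[[0,0,0],[55,-22,-20],1],[[0,0,0],[100,-42,-20],1],[[0,0,0],[140,-60,-20],1],[[0,0,0],[160,-70,-20],1]]'|tail -1
python3 -m jog '[[[0,0,0],[0,0,0],1],[[0,0,0],[0,0,0],1],[[0,0,0],[0,0,0],1],[[0,0,0],[0,0,0],1],[[0,0,0],[0,0,0],1]]'
python3 - <<'E'
from h import *
d=eyes.snapshot("top")
np.savez("top3.npz",p=d[0],d=d[1]); c=eyes.camera_params("top"); D=d[1]
for nm,(x,y) in dict(C=(.571,.034),B=(.5965,.187)).items():
    r=[]
    for a in np.linspace(0,2*np.pi,12,endpoint=False):
        P=(x+.042*np.cos(a),y+.042*np.sin(a),.041); u,v=np.round(proj("top",P,c)).astype(int); o,w=ray("top",(u,v),c); r.append((o+w*float(D[v,u]))[2])
    print(nm,np.round(np.array(r)*1e3,1))
E
```

```text
width: 0.0611
time: 71.45
tool_pos: [0.4396, 0.2453, 0.0156]
ee_rot: [-3.141, -0.001, 0.0]
wrist_force: [0.3, 0.4, 0.8]
width: 0.0483
width: 0.021
width: 0.0214
time: 72.95
tool_pos: [0.5987, 0.315, 0.0958]
ee_rot: [-3.141, -0.0, 0.0]
wrist_force: [-0.1, -0.2, -1.5]
width: 0.0213
C [44.3 37.6 40.6 42.3 36.  42.1 37.8 44.8 38.8 41.4 41.7 37.8]
B [42.3 40.  42.8 44.9 39.4 40.1 38.5 45.2 39.  41.7 36.1 39.8]
```

```bash
python3 -m jog '[[[0,0,0],[1,-1.5,15],1],[[0,0,0],[1,-1.5,30],1],[[0,0,0],[1,-1.5,42],1],[[0,0,0],[1,-1.5,49],1],[[0,0,0],[1,-1.5,49],1]]'|tail -3
python3 -m jog '[[[0,0,0],[0,0,0],1],[[0,0,0],[0,0,0],1],[[0,0,0],[0,0,0.5],1],[[0,0,0],[0,0,0.5],1],[[0,0,0],[0,0,0.5],1]]'
python3 -m jog '[[[0,0,0],[0,0,0],-0.3],[[0,0,0],[0,0,0],-0.3],[[0,0,0],[0,0,0],-0.3],[[0,0,0],[0,0,0],-0.3],[[0,0,0],[0,0,-30],-0.3]]'
python3 -m jog '[[[0,0,0],[0,0,-40],-0.3],[[0,0,0],[-45,0,-80],-0.3],[[0,0,0],[-90,0,-120],-0.3],[[0,0,0],[-135,0,-120],-0.3],[[0,0,0],[-180,20,-120],-0.3]]'|tail -1
python3 -m jog '[[[0,0,0],[-45,0,0],-0.3],[[0,0,0],[-90,0,0],-0.3],[[0,0,0],[-90,0,0],-0.3],[[0,0,0],[-90,0,0],-0.3],[[0,0,0],[-90,0,0],-0.3]]'
python3 - <<'E'
from h import *
p,D=eyes.snapshot("top"); c=eyes.camera_params("top")
for nm,(x,y) in dict(C=(.571,.034),B=(.5965,.187),A=(.5998,.316)).items():
    r=[]
    for rr in(.03,.036,.042,.046):
      for a in np.linspace(0,2*np.pi,24,endpoint=False):
        P=(x+rr*np.cos(a),y+rr*np.sin(a),.041); u,v=np.round(proj("top",P,c)).astype(int); o,w=ray("top",(u,v),c); r.append(o+w*float(D[v,u])-[x,y,0])
    r=np.array(r); k=np.linalg.lstsq(np.c_[r[:,:2],np.ones(len(r))],r[:,2],rcond=None)[0]; print(nm,"tilt deg",np.degrees(k[:2]).round(2),"z mm",(k[2]*1e3).round(1))
q,_=eyes.snapshot("scene")
cv2.imwrite("pics/fin.png",np.hstack([cv2.resize(p[80:300,100:420,::-1],(400,275)),cv2.resize(q[100:320,80:400,::-1],(400,275))]))
E
```

```text
ee_rot: [3.14, 0.002, 0.001]
wrist_force: [-3.0, -2.3, 4.9]
width: 0.0212
time: 74.0
tool_pos: [0.5993, 0.3162, 0.0464]
ee_rot: [3.14, 0.002, 0.001]
wrist_force: [-4.1, -2.5, 6.6]
width: 0.0212
time: 74.5
tool_pos: [0.597, 0.3153, 0.0696]
ee_rot: [3.137, 0.011, 0.0]
wrist_force: [0.5, 0.4, -1.1]
width: 0.058
width: 0.0613
time: 75.5
tool_pos: [0.3407, 0.3001, 0.1954]
ee_rot: [-3.141, -0.001, -0.0]
wrist_force: [-0.2, 0.5, -0.5]
width: 0.0608
C tilt deg [ 0.56 -0.14] z mm 41.1
B tilt deg [-140.43  -61.62] z mm 45.7
A tilt deg [ 0.2 -0.2] z mm 41.5
```

View pics/fin.png

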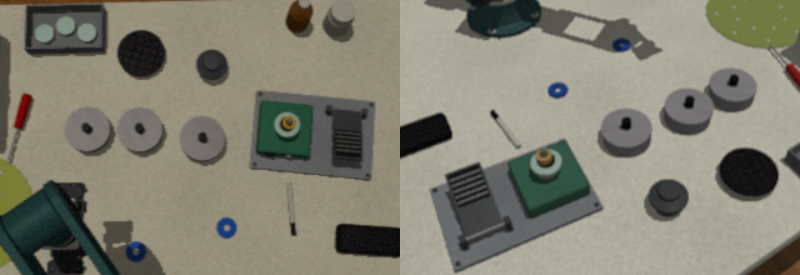

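All three lids are on, the stack is complete, the treadle is up again and the bystanders haven't moved. B's tilt figure looks like a depth dropout, so I'll recheck it with the outliers removed and hand in if it's level.

```bash
python3 - <<'E'
from h import *
p,D=eyes.snapshot("top"); c=eyes.camera_params("top"); x,y=.5965,.187; r=[]
for rr in(.03,.036,.042,.046):
  for a in np.linspace(0,2*np.pi,24,endpoint=False):
    u,v=np.round(proj("top",(x+rr*np.cos(a),y+rr*np.sin(a),.041),c)).astype(int)
    if D[v,u]>0: o,w=ray("top",(u,v),c); r.append(o+w*float(D[v,u])-[x,y,0])
r=np.array(r); r=r[np.abs(r[:,2]-.041)<.015]; k=np.linalg.lstsq(np.c_[r[:,:2],np.ones(len(r))],r[:,2],rcond=None)[0]; print(len(r),np.degrees(k[:2]),k[2])
if np.abs(np.degrees(k[:2])).max()<2 and abs(k[2]-.041)<.003:
    from bench import close_job; print("closing",close_job())
E
```

```text
95 [-0.74773366  1.2044141 ] 0.04091398670515858
the job is handed in; nothing more can be done
closing None
```

The job is done and handed in at about 76 s of the 210 s allowed. I got no verdict back.

**Stack:** Only one aluminium ring was on the table. I stacked it on the post, then the glass blank, then the rubber washer and last the brass collar. The washer was in the tin nearest the spindle and the collar in the farthest. The last pictures from two cameras show the four parts level around the post.

**Treadle:** With the collar on, I pressed it until its height stopped at 43 mm while the force rose to about 24 N. In the final pictures it has sprung back.

**Tins:** The brass plug was left in the middle tin. Each tin has a lid, though not its original one. The two outer lids measured level within 0.6° at about 41 mm, the height of a seated lid.

**Checks that disagreed:**
- **Middle lid:** its first tilt reading was nonsense because of a missing depth point. Without that point it read about 0.7° and 1.2° at 40.9 mm, which I took as camera noise.
- **Spacer:** it first touched the post with about 5 N sideways because the wrist camera read about 2 mm short. I corrected that, and it then went down freely.
- **Outer lids:** the lids showed small sideways contact forces of 3–6 N while being set down.

The blue rings and the other bench items look unmoved in the last pictures.

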